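Put the setting block away and hold the slide flush on the tilted stage

TASK

The tilted stage has just been set with the steel setting block: put the block back upright in its own holder, the one with the square socket, pushed fully home, and let go of it. Then pick up the sample slide carrier by its finger grip and hold its underside flush against the sloped, sprung plate of the stage, centred on it, with the long sides of both in line, pressing gently so that the plate gives by a few millimetres. Finish while still holding the carrier pressed there, do not let go of it, and leave the other things on the table alone.

Things in the scene. Friction and masses are not known exactly. Their poses are not given: they have to be found in the camera images.
- block_center (a point): centre of the setting block: a plain square steel bar, 30 x 30 x 70 mm, about 0.2 kg, standing upright on the table; the point is on its axis, 35 mm above its underside; z runs up the bar, x and y are square to its sides
- square_holder_hole0 (a point): centre of the mouth of the square socket of the square holder, a fixed grey plastic block 80 x 80 x 28 mm whose top is 28 mm above the table; socket 33 x 33 mm, 20 mm deep, with a chamfered mouth; x and y are square to the socket's sides, z up. With the block seated its centre is 15 mm above this point
- round_holder_hole0 (a point): centre of the mouth of the round socket of the round holder, an otherwise equal fixed block with a 36 mm round socket that stays empty; the block does not go in. Which holder stands to the left varies
- carrier_grip (a point): the point at which to take the sample slide carrier: a flat grey plastic plate 84 (x) x 44 (y) x 6 mm, about 0.09 kg, with an upright finger grip in its middle, 40 mm long (x), 12 mm thick (y), reaching up to 45 mm above the plate's underside; it starts lying flat on the table. The point lies in the middle of the grip, 30 mm above the underside; z runs from the underside up through the grip
- carrier_under (a point): centre of the carrier's underside, the face that goes flush on the stage; axes as the carrier's
- stage_face (a point): centre of the outer face of the stage's sprung aluminium plate, 92 mm (x) by 74 mm (y), about 0.1 m above the table; z is the outward normal of the face, leaning 0.14 to 0.34 rad from vertical towards the stage's low side, which faces roughly to the robot (the tilt differs from run to run and is locked); x runs up the slope along the plate's long side, y level across it. The point sinks with the plate
- stage_plate (a joint): how far the sprung plate is pressed in along its own normal, 0 (out) to 0.012 m; the spring pushes back with about 3 N at 0 and 1 N more for each mm
- stage: the fixed stage with all it carries: grey foot 120 x 120 x 10 mm with two cheeks, 100 mm over their outsides and 87 mm high, that hold the tilted head between them; origin at the centre of the foot on the table; its low side looks to its -x
- petri_2: a closed petri dish, 62 mm across, 16 mm high, a bystander; origin under its centre
- tally: a hand tally counter, 72 x 50 x 19 mm, a bystander; origin under its centre
- lens_tissue: a booklet of lens tissue, 58 x 85 x 12 mm, a bystander; origin under its centre
Not all that is in view belongs to the job. What is shaped like the part that bears square_holder_hole0 but purple is not meant.

How it is judged:
On the way, in this order (a step that is already met when the one before it is completed fails the run):
1. the block stands fully home in the square socket, let go (horizontal distance between block_center and square_holder_hole0 below 0.005 m and z of block_center in the frame of square_holder_hole0 below 0.018 m and angle between block_center's own z axis and vertical below 0.1 rad and contact force between the fingers and block below 0.1 N), for 0.2 s.
2. the carrier is lifted in the fingers (height (world z) of carrier_under above 0.04 m and contact force between the fingers and carrier above 1 N), for 0.1 s.
At the end, for the whole second after the job is handed in: Block home in the square socket (5 mm, within 3 mm of full depth, upright), let go. Carrier still gripped and still, flush on the sprung plate (0.04 rad, within 3 mm), long sides in line (0.12 rad), centred within 10 mm, pressing over 2 N with the plate in by 1.5 to 10.5 mm (all of step 1 and angle between the z axis of carrier_under and the z axis of stage_face, either way round below 0.04 rad and angle between the x axis of carrier_under and the x axis of stage_face, either way round below 0.12 rad and z of carrier_under in the frame of stage_face between -0.003 and 0.003 m and x of carrier_under in the frame of stage_face between -0.01 and 0.01 m and y of carrier_under in the frame of stage_face between -0.01 and 0.01 m and value of joint stage_plate between 0.0015 and 0.0105 m and contact force between carrier and stage above 2 N and contact force between the fingers and carrier above 2 N and linear speed of carrier below 0.02 m/s); the arm keeps its last pose, push and grip.
It fails at once if the carrier is rammed against the stage (contact force between carrier and stage above 40 N).
It fails at once if the petri dish, tally counter or lens tissue is moved by over 30 mm (distance of any of petri_2, tally, lens_tissue from where it was at the start of the episode above 0.03 m).
It also fails if it takes over 51 s, if anything falls off the work surface, if the arm or the gripper's body presses on something with over 40 N, if the wrist force passes 120 N, or if a joint passes its speed limit or range.

ROBOT

A 6-joint arm with a two-finger parallel gripper is mounted at the origin on a cart in front of the work surface, level with it; the furniture and walls round the work are solid. World frame = base frame: x ahead of the robot, y to its left, z up, the work surface at z = 0. Lengths are in m, angles in rad, forces in N, time in s.
With the tool pointing down it reaches from about 0.35 to 0.725 m from the base axis. Payload 4.3 kg.
Tool frame: the origin (TCP) lies on the centre line of the jaws, within the pads' length; the fingertips stand 19 mm ahead of it and the grasp point (between the pads) is the TCP (manip.tips_ahead is the x of the fingertips in the tool frame, in m); x points along the fingers, y is the direction in which the jaws open and shut, and the axes are right-handed (so a half turn about x gives the same grasp; the last joint's range is limited). The gripper opens to 85 mm and grips with 20 to 120 N. Pads are 22 mm wide; open, the fingers measure 114 mm over their backs; the gripper's body (76 mm by 85 mm) begins 54 mm behind the grasp point. The pads swing forward as they close: fully open they stand 13 mm farther back than shut.
Start: joints at [-1.372, 0.377, 0.081, 1.274, 0, 1.46], TCP at [0.175, -0.548, 0.25] pointing down, gripper open.
Joint ranges: [-2.72, 2.72], [-0.84, 1.66], [-1.02, 1.22], [-1.77, 2.12], [-1.37, 1.28], [-3.14, 3.14]. Speed limits (rad/s): [2.57, 2.57, 3.14, 3.14, 3.14, 3.14].

INTERFACE

Orientations are given as a unit quaternion [w, x, y, z].
In Python, from rig import manip gives the robot as it stands.
- The arm moves only by the tool carry_out, never from a script. Its argument "increments" is a list of rows, each a list of 4 numbers: the shift along the tool's x, y, z in m, then the turn about the tool's x in degrees. A call has 1 to 5 rows; each row is the pose to reach, as a shift and turn from the pose measured when the call began, along the tool's axes at that moment; what a row does not reach only later rows make up. A row lasts 1/12 s, in which the tool goes at most 41.7 mm and 7.16 degrees, less where a joint would pass 70% of its speed; a pose out of reach is approached as far as the arm can. A call with a gripper value outside its range is refused whole. "jaw" is the closure, from -1 (fully open) to 1 (shut), set as the call begins (left out, the last holds). The fingers move at their own pace and stop on an object; "squeeze" is the grip in N (left out, the last holds). Time passes only in rows, so rows that repeat a pose let the fingers close. It gives the time, the measured TCP pose, the force and the opening at its end, in the units of the state.
- manip.state(): the state, without advancing time (a new reading comes with each control period).
- manip.read_camera(name): name is "scene" or "top" or "wrist"; returns the picture (420x560x3 uint8, red, green, blue); there is no depth.
- manip.camera_info(name): a dict with "intrinsics" (3x3 intrinsics, pixels), "k1" (the pictures are not rectified: a ray, as slopes to the right and down, at radius r is drawn at 1 + k1 r^2 times it, then the intrinsics apply), "R" (3x3) and "t" (3): a world point X has camera coordinates R X + t; the wrist camera has in their place "mount" (4x4, takes a point from camera to tool coordinates, whose origin is the TCP and whose axes are the tool frame's). Camera axes: x right, y down, z forward; pixel columns grow to the right and rows downward; lengths in m; the calibration is good to about 2 mm. A picture is of the moment at which its call begins: read the wrist's pose just before it. camera_info takes no time and is no camera call.
- manip.hand_in(): hands the job in, once; it reports no verdict.
The state is a dict: "time": time; "q": joint angles; "dq": joint speeds; "joint_torque": joint torques, N m; "tool_pos": TCP position; "tool_rot": TCP orientation; "ft_force": force on the tool from outside, world axes, zero at the start; "moment": the same for the moment, N m; "grip_width": finger opening in m.
Only numpy, scipy, OpenCV 4.12 (cv2) and the standard library are available. Lean on these libraries where they do the work, as an engineer would, in place of code of your own. Each camera call takes 0.05 s, during which the arm holds its last target.

## Working session

There is one attempt and no reset: what is moved stays moved. The work goes in short steps, Python scripts to look and compute and a tool call to move; the robot and the scene stay as the last step left them, time stands still between calls to the robot, and variables do not carry over. Pictures are saved under pics/ and viewed, and the job is handed in when it is done.

Besides the shell and the picture viewer there is one more tool, called after "Request:" as a command line: name --pt "numbers of a row" for each row, then --argument value for the rest. carry_out: Moves the arm, as the interface text tells. Its arguments: {"type":"object","properties":{"increments":{"type":"array"},"jaw":{"type":"number"},"squeeze":{"type":"number"}},"required":["increments"]}

```bash
ls; mkdir -p pics; cat > h.py <<'E'
import numpy as np, cv2
from rig import manip
from scipy.spatial.transform import Rotation as Rn
def snap(n,f):
    s=manip.state(); im=manip.read_camera(n); cv2.imwrite('pics/'+f+'.png',im[:,:,::-1]); return s,im
E
python3 - <<'E'
from h import *
for n in ('scene','top','wrist'):
    s,im=snap(n,n+'0'); print(n,manip.camera_info(n))
print(s)
E
```

```text
pics
scene {'intrinsics': array([[496.56999565,   0.        , 284.1603065 ],
       [  0.        , 496.56999565, 208.02441632],
       [  0.        ,   0.        ,   1.        ]]), 'k1': -0.1412908478033518, 'R': array([[ 0.47293886, -0.88084591, -0.02096014],
       [-0.45048146, -0.22128865, -0.86492646],
       [ 0.75722869,  0.41849949, -0.50146075]]), 't': array([-0.21117861,  0.30589121,  0.79582048])}
top {'intrinsics': array([[452.04087533,   0.        , 284.88222356],
       [  0.        , 452.04087533, 205.29113374],
       [  0.        ,   0.        ,   1.        ]]), 'k1': -0.14544574706689736, 'R': array([[ 0.02020777, -0.99960158,  0.0197061 ],
       [-0.98867866, -0.02291031, -0.14828897],
       [ 0.14868136, -0.01648641, -0.98874772]]), 't': array([0.01858245, 0.51627674, 1.2449676 ])}
wrist {'intrinsics': array([[336.18722443,   0.        , 283.21629486],
       [  0.        , 336.18722443, 212.59834535],
       [  0.        ,   0.        ,   1.        ]]), 'k1': -0.06919576539197582, 'mount': array([[ 8.02356934e-04, -2.80024060e-01,  9.59992647e-01,
        -1.23
[... 223 characters left out ...]
,  0.00000000e+00,
         1.00000000e+00]])}
{'time': 0.1, 'q': array([-1.37230003e+00,  3.77989252e-01,  7.97818361e-02,  1.27442657e+00,
        8.24571609e-06,  1.46048664e+00]), 'dq': array([-0.00126758, -0.00202814,  0.00079716, -0.00067684, -0.00251088,
        0.00156896]), 'joint_torque': array([ 9.40111750e-04, -4.64696288e+01,  2.70581567e+01,  1.20475941e-02,
       -1.13152842e-04, -4.76129387e-06]), 'tool_pos': array([ 0.17464739, -0.5472524 ,  0.24946338]), 'tool_rot': array([-0.10809685, -0.69866868, -0.10939526,  0.69872013]), 'ft_force': array([0.22457919, 1.09950672, 0.20003439]), 'moment': array([ 0.05152311, -0.00935957, -0.01291627]), 'grip_width': 0.08500859589568005}
```

View pics/scene0.png

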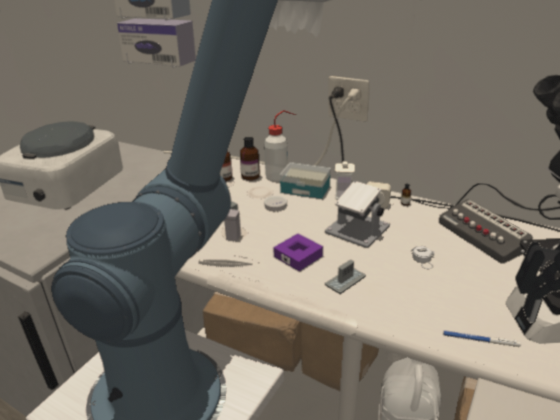

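View pics/top0.png

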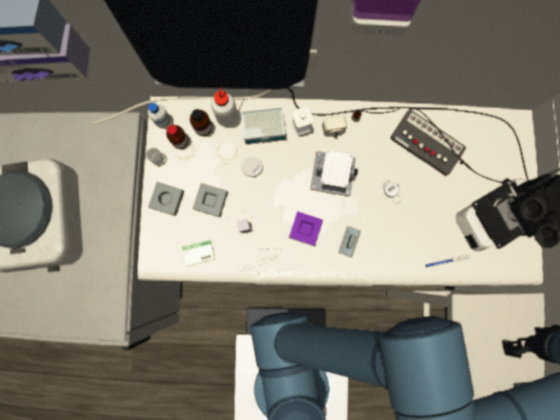

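View pics/wrist0.png

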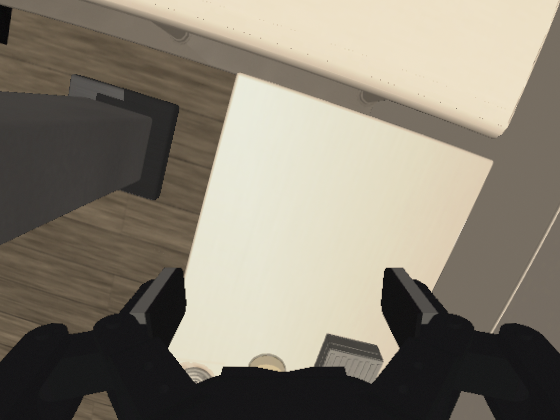

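The top view shows the round holder at about (165,198), the grey square holder at (210,200), the block at (244,226), the carrier at (349,241), the stage at (335,172) and the purple decoy at (306,229). The scene view shows the block at (232,222), the carrier at (346,277) and the stage at (358,210). I'll enlarge these to get positions.

```bash
cat >> h.py <<'E'
def cam(n,s=None):
    c=manip.camera_info(n); K=c['intrinsics'];k1=c['k1']
    if 'R' in c: R=c['R'];t=c['t']
    else:
        q=s['tool_rot']; T=np.eye(4); T[:3,:3]=Rn.from_quat([q[1],q[2],q[3],q[0]]).as_matrix(); T[:3,3]=s['tool_pos']
        M=np.linalg.inv(T@c['mount']); R=M[:3,:3]; t=M[:3,3]
    return K,k1,R,t
def ray(C,uv):
    K,k1,R,t=C
    p=cv2.undistortPoints(np.array([[uv]],float),K,np.array([k1,0,0,0,0.]))[0,0]
    d=R.T@np.array([p[0],p[1],1]); o=-R.T@t
    return o,d/np.linalg.norm(d)
def onz(C,uv,z):
    o,d=ray(C,uv); return o+d*(z-o[2])/d[2]
def proj(C,X):
    K,k1,R,t=C; p=R@np.asarray(X,float)+t; a=p[:2]/p[2]; a=a*(1+k1*(a@a)); return a*K[0,0]+K[:2,2]
def tri(rays):
    A=np.zeros((3,3));b=np.zeros(3)
    for o,d in rays:
        P=np.eye(3)-np.outer(d,d);A+=P;b+=P@o
    x=np.linalg.solve(A,b); return x,[np.linalg.norm((np.eye(3)-np.outer(d,d))@(x-o)) for o,d in rays]
E
python3 - <<'E'
from h import *
im=cv2.imread('pics/top0.png'); c=im[140:270,140:385]; cv2.imwrite('pics/topz.png',cv2.resize(c,None,fx=3.2,fy=3.2,interpolation=cv2.INTER_CUBIC))
im=cv2.imread('pics/scene0.png'); c=im[170:300,210:400]; cv2.imwrite('pics/scenez.png',cv2.resize(c,None,fx=4,fy=4,interpolation=cv2.INTER_CUBIC))
C=cam('top')
for n,uv,z in [('round',(165,198),.028),('sq',(210,200),.028),('blk',(244,226),.07),('car',(349,241),.03),('stage',(337,170),.1),('purple',(306,229),.028),('corner',(140,280),0),('lens',(198,252),0.01)]: print(n,onz(C,uv,z).round(3))
E
```

```text
round [0.531 0.376 0.028]
sq [0.528 0.245 0.028]
blk [0.451 0.141 0.07 ]
car [ 0.419 -0.155  0.03 ]
stage [ 0.608 -0.11   0.1  ]
purple [ 0.451 -0.032  0.028]
corner [0.293 0.444 0.   ]
lens [0.379 0.276 0.01 ]
```

View pics/topz.png

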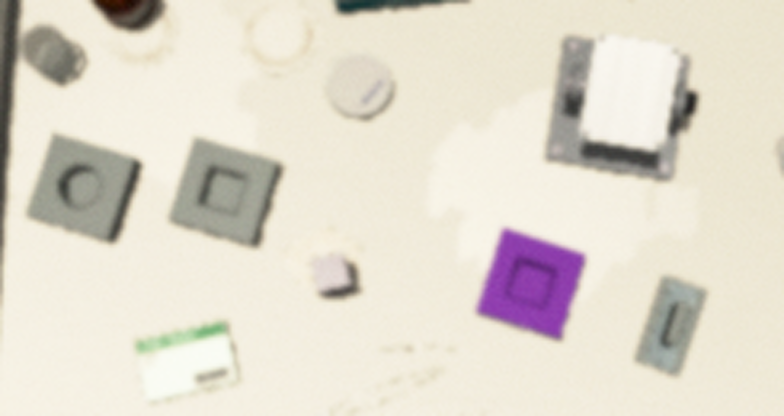

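View pics/scenez.png

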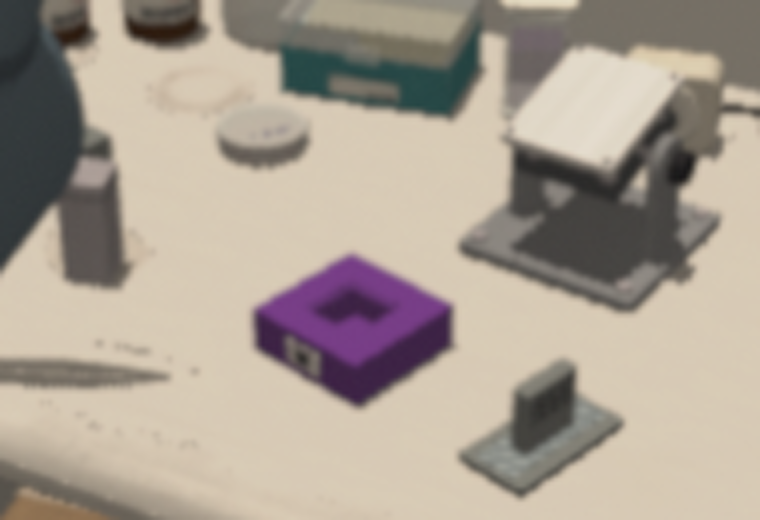

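```bash
cat >> h.py <<'E'
def toolR(s):
    q=s['tool_rot']; return Rn.from_quat([q[1],q[2],q[3],q[0]]).as_matrix()
def rel(s,X,yaw=None):
    """tool-frame shift (mm) to put TCP at X"""
    R=toolR(s); d=R.T@(np.array(X)-s['tool_pos']); return (d*1000).round(1)
def yawy(s):
    y=toolR(s)[:,1]; return np.degrees(np.arctan2(y[1],y[0]))
E
python3 - <<'E'
from h import *
s=manip.state(); print(toolR(s).round(3)); print(yawy(s)); print(rel(s,[.42,-.28,.25]),rel(s,[.451,.1,.2]))
E
```

```text
[[-0.     0.304 -0.953]
 [ 0.002 -0.953 -0.304]
 [-1.    -0.002 -0.   ]]
-72.30756950872347
[-1.000e-01 -1.801e+02 -3.150e+02] [  50.5 -532.7 -460. ]
```

Request:
carry_out --pt "0 -0.02 -0.035 0" --pt "0 -0.04 -0.07 0" --pt "0 -0.06 -0.105 0" --pt "0 -0.08 -0.14 0" --pt "0 -0.1 -0.175 0"

```text
time: 0.57
tool_pos: [0.3117, -0.3972, 0.2495]
tool_rot: [-0.108, -0.699, -0.109, 0.699]
ft_force: [0.3, -0.1, -0.7]
grip_width: 0.0858
```

Request:
carry_out --pt "0 -0.02 -0.035 0" --pt "0 -0.04 -0.07 0" --pt "0 -0.06 -0.105 0" --pt "0 -0.08 -0.14 0" --pt "0 -0.08 -0.14 0"

```text
time: 0.98
tool_pos: [0.4244, -0.2732, 0.2495]
tool_rot: [0.11, 0.699, 0.113, -0.698]
ft_force: [0.7, -0.1, 0.2]
grip_width: 0.0858
```

```bash
python3 - <<'E'
from h import *
s,im=snap('wrist','w1'); print(s['time'],s['tool_pos'],yawy(s)); C=cam('wrist',s)
for X in ([.419,-.155,.03],[.6,-.11,.1]): print(proj(C,X))
E
```

```text
0.9833 [ 0.42440959 -0.27323496  0.24947327] -71.87197557725815
[173.00250036 156.19779266]
[144.70996131 -89.58493562]
```

View pics/w1.png

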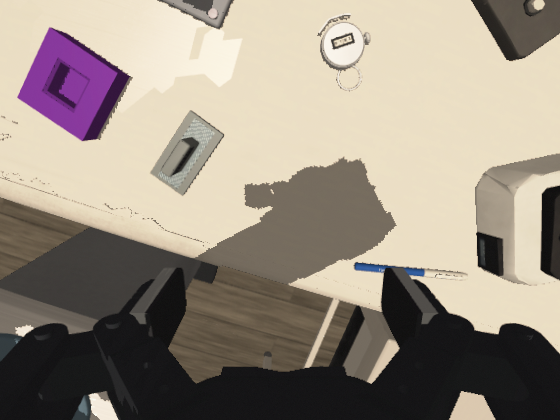

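The wrist view shows the carrier at (187,152), the decoy at (75,85) and the hand's shadow in the middle. Next is the block.

```bash
python3 - <<'E'
from h import *
s=manip.state(); print(rel(s,[.40,.14,.25]))
E
```

```text
[   0.6 -402.2 -107.1]
```

Request:
carry_out --pt "0 -0.04 -0.0105 0" --pt "0 -0.08 -0.021 0" --pt "0 -0.12 -0.032 0" --pt "0 -0.16 -0.043 0" --pt "0 -0.2 -0.053 0"

```text
time: 1.45
tool_pos: [0.4104, -0.0699, 0.2498]
tool_rot: [-0.109, -0.698, -0.111, 0.699]
ft_force: [0.6, 0.5, -0.4]
grip_width: 0.0848
```

Request:
carry_out --pt "0 -0.04 -0.0105 0" --pt "0 -0.08 -0.021 0" --pt "0 -0.12 -0.032 0" --pt "0 -0.16 -0.043 0" --pt "0 -0.195 -0.05 0"

```text
time: 1.87
tool_pos: [0.398, 0.1322, 0.2504]
tool_rot: [0.109, 0.699, 0.11, -0.699]
ft_force: [1.2, 0.3, 0.1]
grip_width: 0.0856
```

```bash
python3 - <<'E'
from h import *
s,im=snap('wrist','w2'); print(s['time'],s['tool_pos'],yawy(s)); C=cam('wrist',s)
np.savez('w2.npz',p=s['tool_pos'],q=s['tool_rot'])
for X in ([.451,.141,.07],[.528,.245,.028]): print(proj(C,X))
E
```

```text
1.8667 [0.39798247 0.13222073 0.25037667] -72.1879766602704
[292.78617579 136.2243386 ]
[212.33188159  20.86240461]
```

View pics/w2.png

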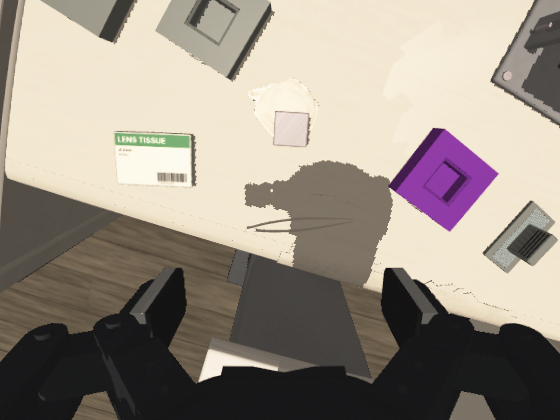

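The block's top face is at about (291,126) and nearly square to the tool. The square holder's socket is at (212,20). I'll take a second wrist view from another place.

Request:
carry_out --pt "0 -0.03 -0.035 0" --pt "0 -0.06 -0.07 0" --pt "0 -0.06 -0.075 0" --pt "0 -0.06 -0.075 0"

```text
time: 2.25
tool_pos: [0.4521, 0.2184, 0.2504]
tool_rot: [0.11, 0.698, 0.116, -0.698]
ft_force: [0.6, 0.2, -0.4]
grip_width: 0.0855
```

```bash
python3 - <<'E'
from h import *
s,im=snap('wrist','w3'); print(s['time'],s['tool_pos'],yawy(s))
np.savez('w3.npz',p=s['tool_pos'],q=s['tool_rot'])
for f,b in (('w2',(140,0,320,170)),('w3',(120,30,340,250))):
    i=cv2.imread(f'pics/{f}.png')[b[1]:b[3],b[0]:b[2]]; i=cv2.resize(i,None,fx=3,fy=3,interpolation=cv2.INTER_CUBIC); cv2.imwrite(f'pics/{f}z.png',i[:600])
E
```

```text
2.25 [0.45212062 0.21836042 0.25035304] -71.62625106399757
```

View pics/w3.png

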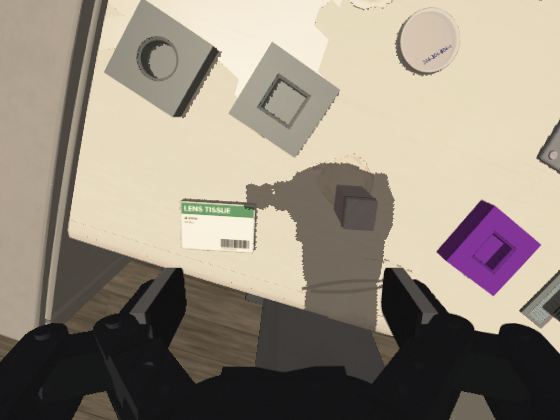

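View pics/w2z.png

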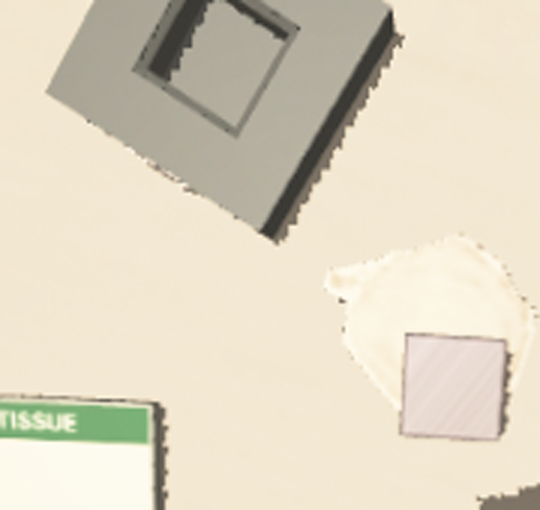

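```bash
python3 - <<'E'
from h import *
i=cv2.imread('pics/w3.png')[30:170,220:350]; cv2.imwrite('pics/w3a.png',cv2.resize(i,None,fx=4,fy=4,interpolation=cv2.INTER_CUBIC))
i=cv2.imread('pics/w3.png')[170:240,320:400]; i=cv2.convertScaleAbs(cv2.resize(i,None,fx=7,fy=7,interpolation=cv2.INTER_CUBIC),alpha=1.8);cv2.imwrite('pics/w3b.png',i)
E
```

```text
(no output)
```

View pics/w3a.png

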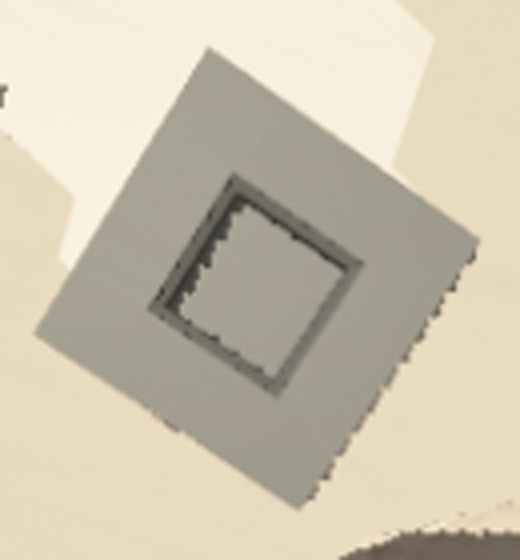

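View pics/w3b.png

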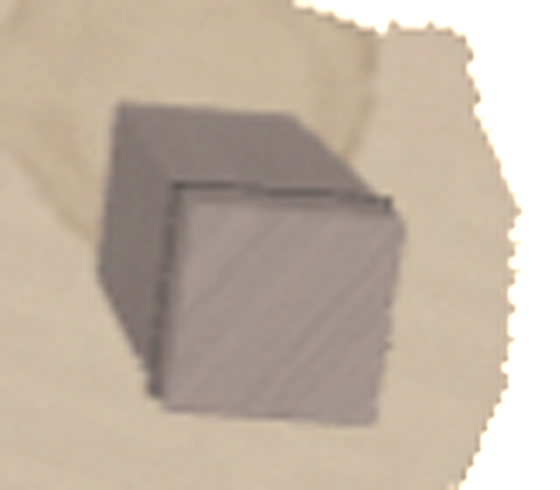

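The zooms give the holder's corners, the socket's corners and the block's top corners. I'll triangulate them.

```bash
cat > m1.py <<'E'
from h import *
def st(f):
    d=np.load(f+'.npz'); return dict(tool_pos=d['p'],tool_rot=d['q'])
C2,C3=cam('wrist',st('w2')),cam('wrist',st('w3')); CT=cam('top')
b2=np.array([(406,333),(507,341),(500,439),(402,433)])/3+(140,0)
b3=np.array([(172,184),(398,206),(376,424),(156,400)])/7+(320,170)
P=[]
for a,b in zip(b2,b3):
    x,e=tri([ray(C2,a),ray(C3,b)]); P.append(x); print('blk',x.round(4),np.round(e,4))
print('blk c',np.mean(P,0),tri([ray(C2,b2.mean(0)),ray(C3,b3.mean(0))]))
for C,b in((C2,b2),(C3,b3)):
    p=np.array([onz(C,u,.07) for u in b]); e=np.diff(p,axis=0); print(p.mean(0).round(4),[ (round(np.linalg.norm(v),4),round(np.degrees(np.arctan2(v[1],v[0])),1)) for v in e])
h3=np.array([(209,48),(480,240),(300,508),(35,332)])/4+(220,30)
s3=np.array([(233,174),(363,263),(278,396),(150,310)])/4+(220,30)
for b in (h3,s3):
    p=np.array([onz(C3,u,.028) for u in b]); e=np.diff(p,axis=0); print('hold',p.mean(0).round(4),[ (round(np.linalg.norm(v),4),round(np.degrees(np.arctan2(v[1],v[0])),1)) for v in e])
# holder corners in w2
for a,b in (((265,232),h3[2]),((47,93),h3[3]),((238,135),s3[2]),((135,70),s3[3]),((300,27),s3[1])):
    x,e=tri([ray(C2,np.array(a)/3+(140,0)),ray(C3,b)]); print('h2',x.round(4),np.round(e,4))
print('top cam block, sock', onz(CT,(140+331/3.2,140+274/3.2),.07), onz(CT,(140+224/3.2,140+191/3.2),.028))
E
python3 m1.py
```

```text
blk [0.4668 0.1626 0.0584] [0.0001 0.0001]
blk [0.4741 0.133  0.0616] [0.0002 0.0002]
blk [0.4463 0.1265 0.0698] [0.0002 0.0002]
blk [0.4384 0.1548 0.0641] [0.0002 0.0002]
blk c [0.45640289 0.14423445 0.06348349] (array([0.45640304, 0.14413294, 0.06329085]), [np.float64(7.771884885998407e-05), np.float64(7.771884886005533e-05)])
[0.4565 0.1442 0.07  ] [(np.float64(0.0294), np.float64(-76.5)), (np.float64(0.0283), np.float64(-165.3)), (np.float64(0.0292), np.float64(104.5))]
[0.4575 0.1461 0.07  ] [(np.float64(0.0305), np.float64(-77.0)), (np.float64(0.0307), np.float64(-162.8)), (np.float64(0.0306), np.float64(102.0))]
hold [0.5323 0.2464 0.028 ] [(np.float64(0.0791), np.float64(-105.1)), (np.float64(0.0787), np.float64(164.9)), (np.float64(0.0794), np.float64(75.0))]
hold [0.532  0.2463 0.028 ] [(np.float64(0.038), np.float64(-104.6)), (np.float64(0.0381), np.float64(165.6)), (np.float64(0.038), np.float64(75.1))]
h2 [0.4835 0.2178 0.0217] [0.0003 0.0003]
h2 [0.5042 0.2956 0.026 ] [0.0002 0.0002]
h2 [0.5089 0.2326 0.0294] [0.0002 0.0002]
h2 [0.5185 0.2695 0.0276] [0. 0.]
h2 [0.5458 0.2231 0.0272] [0. 0.]
top cam block, sock [0.45184522 0.14306357 0.07      ] [0.52857995 0.2447801  0.028     ]
```

```bash
python3 - <<'E'
from h import *
s=manip.state(); print(s['q'].round(2),rel(s,[.4567,.1448,.14]),yawy(s)+76.5)
E
```

```text
[ 0.32  0.22 -0.13  1.22  0.01  3.14] [109.7  71.1  16.9] 4.7833261140481795
```

Joint 6 is at its range end, so I'll grasp the block across its other pair of faces, with jaw yaw about 13.5°.

Request:
carry_out --pt "0 0.02 0.005 -7" --pt "0 0.04 0.01 -14" --pt "0 0.06 0.015 -21" --pt "0 0.071 0.017 -28" --pt "0 0.071 0.017 -35"

```text
time: 2.72
tool_pos: [0.456, 0.14, 0.2497]
tool_rot: [-0.315, -0.632, -0.32, 0.632]
ft_force: [-1.1, -0.2, 0.9]
grip_width: 0.0856
```

Request:
carry_out --pt "0 0 0 -7" --pt "0 0 0 -14" --pt "0 0 0 -21" --pt "0 0 0 -28" --pt "0 0 0 -35"

```text
time: 3.13
tool_pos: [0.455, 0.1378, 0.2496]
tool_rot: [0.491, 0.507, 0.496, -0.506]
ft_force: [-0.7, -0.3, 1.2]
grip_width: 0.0854
```

```bash
python3 - <<'E'
from h import *
s=manip.state(); print(s['q'].round(2),s['tool_pos'],rel(s,[.4567,.1448,.14]),yawy(s)-13.5)
E
```

```text
[ 0.16  0.18 -0.19  1.21  0.01  1.75] [0.45496363 0.13778115 0.24956628] [109.6   2.   -6.6] -14.998675431139398
```

Request:
carry_out --pt "0.03 0.001 -0.003 -7" --pt "0.06 0.002 -0.0066 -14" --pt "0.085 0.002 -0.0066 -15" --pt "0.085 0.002 -0.0066 -15" --pt "0.085 0.002 -0.0066 -15"

```text
time: 3.55
tool_pos: [0.4547, 0.1429, 0.1638]
tool_rot: [0.552, 0.438, 0.558, -0.44]
ft_force: [0.4, -0.0, -0.5]
grip_width: 0.0854
```

```bash
python3 - <<'E'
from h import *
s,im=snap('wrist','w4'); print(s['q'].round(2),s['tool_pos'],yawy(s))
np.savez('w4.npz',p=s['tool_pos'],q=s['tool_rot'])
E
```

```text
[ 0.17  0.23 -0.35  1.    0.    1.51] [0.45469088 0.14289377 0.16383551] 13.326213038173119
```

View pics/w4.png

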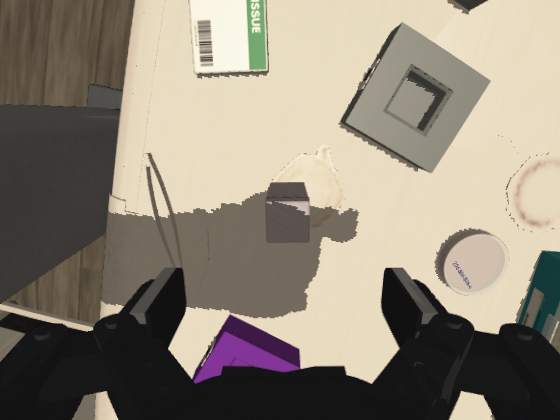

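The block's top face is at about (266..310, 200..243) and aligned with the tool. The socket is at about (419,98).

```bash
cat > m2.py <<'E'
from m1 import *
C4=cam('wrist',st('w4'))
im=cv2.imread('pics/w4.png')
cv2.imwrite('pics/w4a.png',cv2.resize(im[20:180,335:495],None,fx=3.7,fy=3.7,interpolation=cv2.INTER_CUBIC))
cv2.imwrite('pics/w4b.png',cv2.convertScaleAbs(cv2.resize(im[175:250,255:320],None,fx=7,fy=7,interpolation=cv2.INTER_CUBIC),alpha=1.6))
E
python3 m2.py|tail -0
```

```text
Exception ignored on flushing sys.stdout:
BrokenPipeError: [Errno 32] Broken pipe
```

View pics/w4a.png

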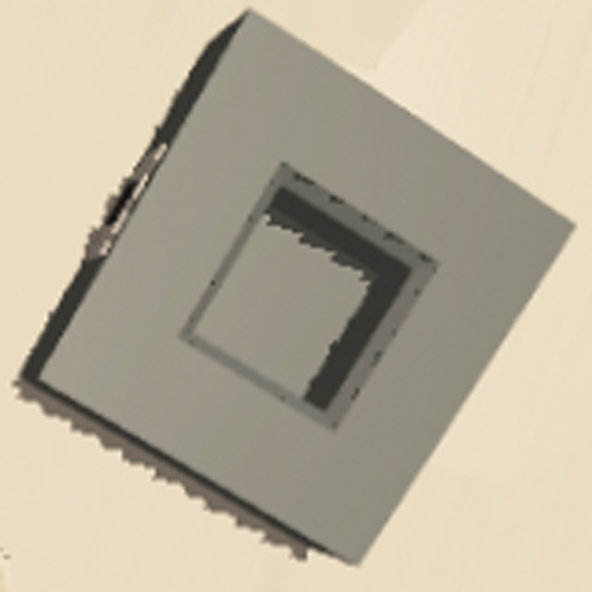

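View pics/w4b.png

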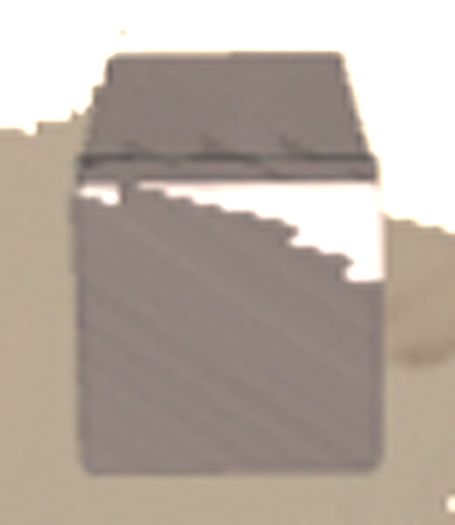

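```bash
cat >> m2.py <<'E'
b4=np.array([(77,157),(378,157),(383,472),(84,472)])/7+(255,175)
h4=np.array([(250,10),(576,226),(357,566),(40,378)])/3.7+(335,20)
s4=np.array([(283,163),(438,264),(337,432),(181,338)])/3.7+(335,20)
print('----')
for b,z in ((b4,.07),(h4,.028),(s4,.028)):
    p=np.array([onz(C4,u,z) for u in b]); e=np.diff(p,axis=0); print(p.mean(0).round(4),[ (round(np.linalg.norm(v),4),round(np.degrees(np.arctan2(v[1],v[0])),1)) for v in e])
print(tri([ray(C2,b2.mean(0)),ray(C4,b4.mean(0))]),tri([ray(C3,b3.mean(0)),ray(C4,b4.mean(0))]))
# match world: h3 order vs h4
for i in range(4):
    x=onz(C4,h4[i],.028); j=np.argmin([np.linalg.norm(onz(C3,u,.028)-x) for u in h3]); print(tri([ray(C3,h3[j]),ray(C4,h4[i])])[0].round(4))
    x=onz(C4,s4[i],.028); j=np.argmin([np.linalg.norm(onz(C3,u,.028)-x) for u in s3]); print('s',tri([ray(C3,s3[j]),ray(C4,s4[i])])[0].round(4))
s=manip.state(); print(rel(s,[.4567,.1448,.052]))
E
python3 m2.py|sed -n '/---/,$p'
```

```text
----
[0.4566 0.1464 0.07  ] [(np.float64(0.0286), np.float64(13.5)), (np.float64(0.0319), np.float64(-74.5)), (np.float64(0.0295), np.float64(-166.4))]
[0.5326 0.2467 0.028 ] [(np.float64(0.0797), np.float64(-15.1)), (np.float64(0.0796), np.float64(-105.4)), (np.float64(0.0792), np.float64(164.7))]
[0.5329 0.2468 0.028 ] [(np.float64(0.0381), np.float64(-15.4)), (np.float64(0.038), np.float64(-104.2)), (np.float64(0.0386), np.float64(165.1))]
(array([0.45693514, 0.14398405, 0.061393  ]), [np.float64(0.0002764192920903302), np.float64(0.000276419292090385)]) (array([0.45694179, 0.1448163 , 0.06479357]), [np.float64(0.00027472446023092857), np.float64(0.00027472446023091865)])
[0.5047 0.2952 0.028 ]
s [0.5187 0.2694 0.0306]
[0.5806 0.2741 0.0298]
s [0.5554 0.2598 0.0297]
[0.5602 0.1979 0.0284]
s [0.5458 0.2232 0.0305]
[0.4841 0.2185 0.0276]
s [0.509  0.2329 0.0303]
[113.3   1.1  -0.7]
```

Request:
carry_out --pt "0.03 0.001 -0.0007 0" --pt "0.06 0.001 -0.001 0" --pt "0.09 0.001 -0.001 0" --pt "0.112 0.001 -0.001 0" --pt "0.112 0.001 -0.001 0"

```text
time: 4.02
tool_pos: [0.4547, 0.1442, 0.0515]
tool_rot: [0.551, 0.438, 0.558, -0.44]
ft_force: [-1.1, 0.1, 0.4]
grip_width: 0.0852
```

Request:
carry_out --pt "0 0 0 0" --pt "0 0 0 0" --pt "0 0 0 0" --pt "0 0 0 0" --pt "0 0 0 0" --jaw 1 --squeeze 50

```text
time: 4.43
tool_pos: [0.4564, 0.1445, 0.0532]
tool_rot: [0.552, 0.439, 0.557, -0.439]
ft_force: [-0.5, -0.0, 6.2]
grip_width: 0.0291
```

Request:
carry_out --pt "0 0 0 0" --pt "0 0 0 0" --pt "0 0 0 0"

```text
time: 4.68
tool_pos: [0.4563, 0.1445, 0.0533]
tool_rot: [0.552, 0.439, 0.557, -0.439]
ft_force: [-0.3, 0.9, -1.2]
grip_width: 0.0297
```

```bash
python3 - <<'E'
from h import *
s,im=snap('wrist','w5'); print(s['grip_width'],s['q'].round(2),s['tool_pos'],yawy(s),s['ft_force'])
np.savez('w5.npz',p=s['tool_pos'],q=s['tool_rot'])
E
```

```text
0.029695353479820996 [ 0.17  0.35 -0.51  0.71  0.    1.51] [0.45627494 0.14448245 0.05325553] 13.279914705567391 [-0.33102257  0.85463156 -1.18230283]
```

View pics/w5.png

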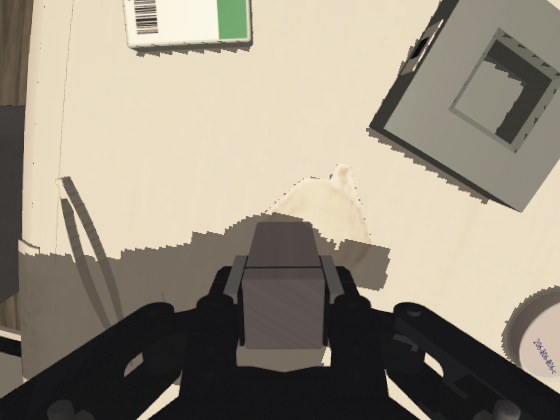

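The block is held between the pads, opening 29.7 mm. Its top face is at cols 243–325, rows 268–348.

```bash
python3 - <<'E'
from m1 import *
C=cam('wrist',st('w5'))
for z in (.07,.0685): print([onz(C,u,z).round(4) for u in ((245,268),(323,268),(324,348),(243,348))], np.mean([onz(C,u,z) for u in ((245,268),(323,268),(324,348),(243,348))],0))
s=manip.state(); print(rel(s,[.4564,.1445,.12]),rel(s,[.5325,.2466,.12]))
E
```

```text
blk [0.4671 0.1625 0.0583] [0.0001 0.0001]
blk [0.4744 0.1328 0.0614] [0.0002 0.0002]
blk [0.4465 0.1263 0.0696] [0.0002 0.0002]
blk [0.4387 0.1547 0.0639] [0.0002 0.0002]
blk c [0.45666071 0.14407654 0.06331813] (array([0.45666161, 0.14397589, 0.06312522]), [np.float64(7.76487028219165e-05), np.float64(7.764870282191686e-05)])
[0.4568 0.1441 0.07  ] [(np.float64(0.0294), np.float64(-76.5)), (np.float64(0.0283), np.float64(-165.3)), (np.float64(0.0292), np.float64(104.5))]
[0.4578 0.146  0.07  ] [(np.float64(0.0305), np.float64(-77.0)), (np.float64(0.0307), np.float64(-162.8)), (np.float64(0.0306), np.float64(102.0))]
hold [0.5326 0.2463 0.028 ] [(np.float64(0.0791), np.float64(-105.1)), (np.float64(0.0787), np.float64(164.9)), (np.float64(0.0794), np.float64(75.0))]
hold [0.5323 0.2462 0.028 ] [(np.float64(0.038), np.float64(-104.6)), (np.float64(0.0381), np.float64(165.6)), (np.float64(0.038), np.float64(75.1))]
h2 [0.4839 0.2177 0.0217] [0.0003 0.0003]
h2 [0.5045 0.2954 0.0262] [0.0002 0.0002]
h2 [0.5092 0.2325 0.0294] [0.0002 0.0002]
h2 [0.5188 0.2693 0.0278] [0. 0.]
h2 [0.5461 0.223  0.0273] [0.0001 0.0001]
top cam block, sock [0.45184522 0.14306357 0.07      ] [0.52857995 0.2447801  0.028     ]
[array([0.4391, 0.1607, 0.07  ]), array([0.4655, 0.167 , 0.07  ]), array([0.4748, 0.135 , 0.07  ]), array([0.4449, 0.1278, 0.07  ])] [0.45606252 0.14761387 0.07      ]
[array([0.4391, 0.1599, 0.0685]), array([0.4659, 0.1664, 0.0685]), array([0.4752, 0.1339, 0.0685]), array([0.4449, 0.1266, 0.0685])] [0.45627431 0.14669625 0.0685    ]
[-66.8  -0.2  -0.3] [-66.8  97.3 -82.2]
```

Request:
carry_out --pt "-0.025 0 0 0" --pt "-0.05 0 0 0" --pt "-0.055 0.028 -0.023 7" --pt "-0.055 0.056 -0.047 14" --pt "-0.055 0.084 -0.07 21"

```text
time: 5.15
tool_pos: [0.5231, 0.2327, 0.1089]
tool_rot: [-0.461, -0.534, -0.466, 0.534]
ft_force: [0.9, -0.3, -3.1]
grip_width: 0.0294
```

```bash
python3 - <<'E'
from h import *
s=manip.state(); print(s['tool_pos'],rel(s,[.5323,.2456,.10]),yawy(s)+15.2)
E
```

```text
[0.52313177 0.23266712 0.10893466] [  8.9   7.3 -14.1] 7.078214943423847
```

Request:
carry_out --pt "0 0.0073 -0.0141 7" --pt "0 0.0073 -0.0141 7" --pt "0 0.0073 -0.0141 7" --pt "0 0.0073 -0.0141 7"

```text
time: 5.48
tool_pos: [0.5311, 0.2449, 0.1081]
tool_rot: [-0.428, -0.56, -0.433, 0.562]
ft_force: [0.2, 0.6, -1.6]
grip_width: 0.0291
```

```bash
python3 - <<'E'
from h import *
s,im=snap('wrist','w6');print(s['tool_pos'],rel(s,[.5323,.2456,.10]),yawy(s)+15.2,s['grip_width'])
np.savez('w6.npz',p=s['tool_pos'],q=s['tool_rot'])
s,im=snap('scene','s6')
E
```

```text
[0.53113917 0.24493825 0.10809731] [ 8.1  1.  -0.9] 0.15015788876437597 0.029064615042311146
```

View pics/w6.png

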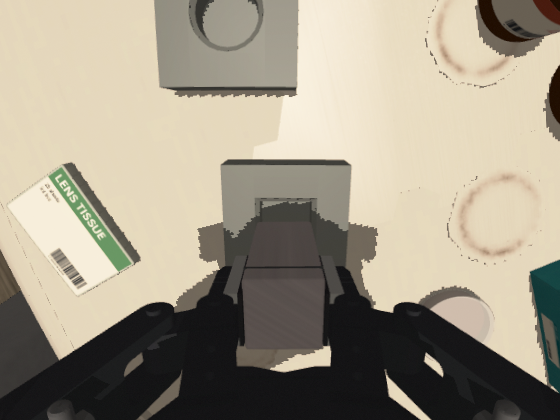

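View pics/s6.png

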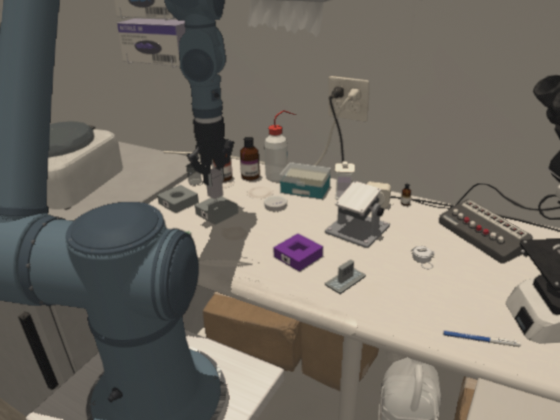

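The holder's far top edge is at row ~163, cols 222–350, square to the tool. The socket's far chamfer edge is at row ~199. I'll check the offset.

```bash
python3 - <<'E' | tail -5
from m1 import *
S=st('w6');C=cam('wrist',S); R=toolR(S)
im=cv2.imread('pics/w6.png'); cv2.imwrite('pics/w6z.png',cv2.resize(im[150:280,210:360],None,fx=4.5,fy=4.5,interpolation=cv2.INTER_CUBIC))
for u in ((286,164),(286,199),(221,200),(350,200)): print(u,((R.T@(onz(C,u,.028)-S['tool_pos']))*1000).round(1))
E
```

```text
top cam block, sock [0.45184522 0.14306357 0.07      ] [0.52857995 0.2447801  0.028     ]
(286, 164) [ 80.1   1.7 -42.6]
(286, 199) [ 80.1   1.8 -20.7]
(221, 200) [ 80.4 -38.9 -20. ]
(350, 200) [ 79.8  41.8 -20.2]
```

View pics/w6z.png

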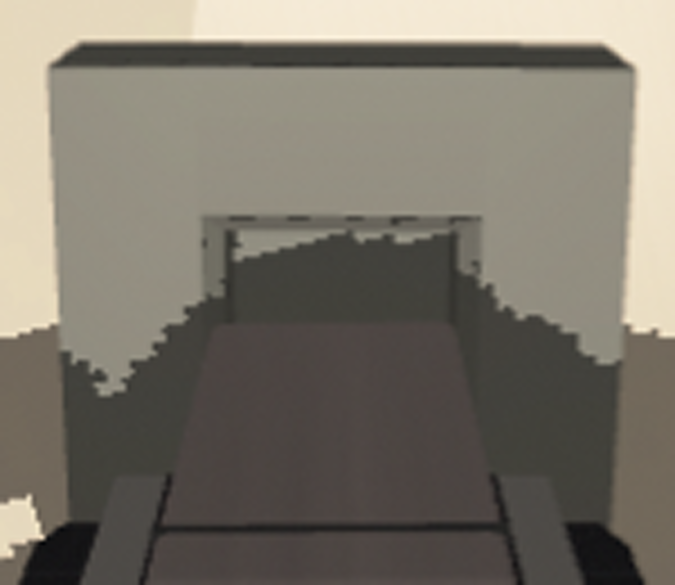

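```bash
python3 - <<'E' | tail -6
from m1 import *
S=st('w6');C=cam('wrist',S); R=toolR(S)
for n,u,z in (('bb',(257.3,221.6),.0548),('bb',(311.8,221.6),.0548),('bt',(245.5,267),.125),('bt',(322,267),.125),('so',(255.1,198),.028),('so',(317.1,198),.028)): print(n,((R.T@(onz(C,u,z)-S['tool_pos']))*1000).round(1))
E
```

```text
bb [ 53.4 -14.2 -14.5]
bb [ 53.2  15.9 -14.6]
bt [-16.8 -12.9 -20.3]
bt [-17.   13.6 -20.5]
so [ 80.3 -17.5 -21.3]
so [ 80.   21.2 -21.4]
```

Request:
carry_out --pt "0 0.001 -0.0023 0" --pt "0.012 0.001 -0.0023 0" --pt "0.022 0.001 -0.0023 0" --pt "0.022 0.001 -0.0023 0" --pt "0.022 0.001 -0.0023 0"

```text
time: 6.0
tool_pos: [0.5314, 0.2459, 0.0855]
tool_rot: [-0.427, -0.559, -0.432, 0.564]
ft_force: [-0.7, 0.0, -1.3]
grip_width: 0.0295
```

```bash
python3 - <<'E'
from h import *
s,im=snap('wrist','w7');print(s['tool_pos'],yawy(s)+15.2,s['grip_width'],s['ft_force'])
np.savez('w7.npz',p=s['tool_pos'],q=s['tool_rot'])
cv2.imwrite('pics/w7z.png',cv2.resize(im[150:280,210:360,::-1],None,fx=4.5,fy=4.5,interpolation=cv2.INTER_CUBIC))
E
```

```text
[0.53136118 0.24593581 0.08552003] 0.06289184190529795 0.02949976125305333 [-0.69044244  0.00637737 -1.28535178]
```

View pics/w7z.png

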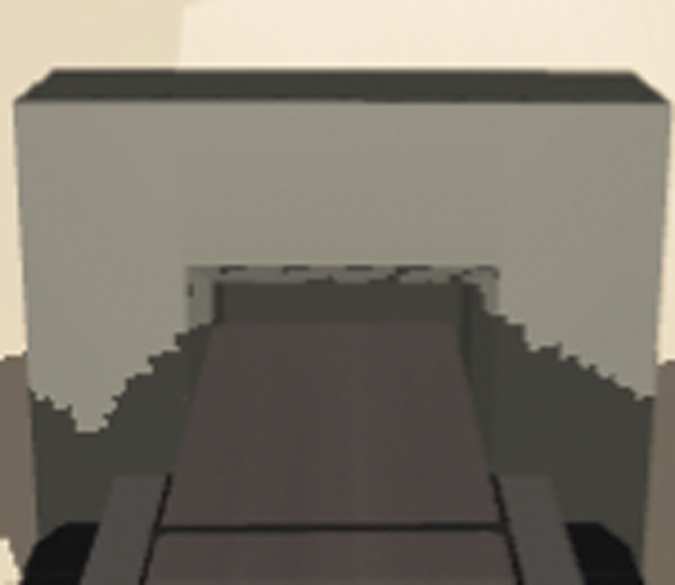

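```bash
python3 - <<'E' | tail -6
from m1 import *
S=st('w7');C=cam('wrist',S); R=toolR(S); zb=S['tool_pos'][2]-.0533
f=lambda a,b:(a/4.5+210,b/4.5+150)
for n,u,z in (('bb',f(210,322),zb),('bb',f(455,322),zb),('hf',f(15,101),.028),('hf',f(669,101),.028),('so',f(187,266),.028),('so',f(499,266),.028)): print(n,((R.T@(onz(C,u,z)-S['tool_pos']))*1000).round(1))
E
```

```text
bb [ 53.4 -14.6 -14.5]
bb [ 53.2  15.5 -14.6]
hf [ 57.9 -38.  -41.1]
hf [ 57.1  41.  -41.3]
so [ 57.7 -17.6 -20.4]
so [ 57.3  21.1 -20.6]
```

Request:
carry_out --pt "0 0.0022 -0.0027 0" --pt "0 0.0022 -0.0027 0" --pt "0 0.0022 -0.0027 0"

```text
time: 6.3
tool_pos: [0.5355, 0.2485, 0.0867]
tool_rot: [-0.428, -0.56, -0.432, 0.563]
ft_force: [0.8, 0.5, -1.7]
grip_width: 0.0291
```

```bash
python3 - <<'E'
from h import *
s=manip.state();print(s['tool_pos'],yawy(s)+15.2,s['grip_width'],s['ft_force'],rel(s,[.53136,.24594,.0855]))
E
```

```text
[0.53553033 0.24852639 0.08668381] 0.07571612557590868 0.02905812667926916 [ 0.7533478   0.49562136 -1.70951056] [ 1.2 -3.3  3.6]
```

```bash
python3 - <<'E'
from h import *
s,im=snap('wrist','w8');print(s['tool_pos'],yawy(s)+15.2,manip.state()['tool_pos'])
np.savez('w8.npz',p=s['tool_pos'],q=s['tool_rot'])
cv2.imwrite('pics/w8z.png',cv2.resize(im[150:280,210:360,::-1],None,fx=4.5,fy=4.5,interpolation=cv2.INTER_CUBIC))
E
```

```text
[0.53553033 0.24852639 0.08668381] 0.07571612557590868 [0.53532764 0.2484659  0.08659784]
```

View pics/w8z.png

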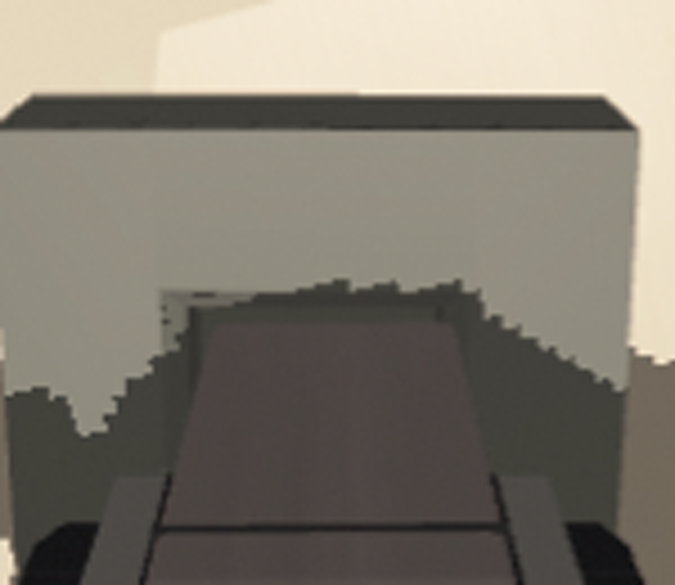

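```bash
python3 - <<'E' | tail -6
from m1 import *
S=st('w8');C=cam('wrist',S); R=toolR(S); zb=S['tool_pos'][2]-.0533
f=lambda a,b:(a/4.5+210,b/4.5+150)
for n,u,z in (('bb',f(207,322),zb),('bb',f(450,322),zb),('hf',f(-12,129),.028),('hf',f(638,129),.028),('so',f(161,291),.028),('so',f(472,291),.028)): print(n,((R.T@(onz(C,u,z)-S['tool_pos']))*1000).round(1))
E
```

```text
bb [ 53.4 -14.9 -14.5]
bb [ 53.2  14.9 -14.6]
hf [ 59.  -41.8 -37.5]
hf [ 58.5  37.7 -37.7]
so [ 58.9 -21.1 -16.8]
so [ 58.6  18.  -17. ]
```

Request:
carry_out --pt "0 -0.0017 0.002 0" --pt "0 -0.0017 0.002 0" --pt "0 -0.0017 0.002 0"

```text
time: 6.6
tool_pos: [0.533, 0.2469, 0.0867]
tool_rot: [-0.427, -0.56, -0.432, 0.563]
ft_force: [0.4, 0.3, -2.7]
grip_width: 0.0294
```

```bash
python3 - <<'E'
from h import *
s=manip.state();print(s['tool_pos'],yawy(s)+15.2,s['grip_width'],s['ft_force'],rel(s,[.5333,.2470,.0855]))
E
```

```text
[0.53296745 0.24687917 0.08667804] 0.07603505272958344 0.029372175470443736 [ 0.42247296  0.26308576 -2.66929471] [ 1.2  0.3 -0.2]
```

On target within 0.3 mm. Inserting in stages.

Request:
carry_out --pt "0.006 0.0003 -0.0002 0" --pt "0.01 0.0003 -0.0002 0" --pt "0.012 0.0003 -0.0002 0" --pt "0.012 0.0003 -0.0002 0"

```text
time: 6.93
tool_pos: [0.5324, 0.2468, 0.0736]
tool_rot: [-0.427, -0.56, -0.432, 0.563]
ft_force: [0.8, 0.5, -1.6]
grip_width: 0.0294
```

Request:
carry_out --pt "0.004 0 0 0" --pt "0.008 0 0 0" --pt "0.011 0 0 0" --pt "0.013 0 0 0" --pt "0.013 0 0 0"

```text
time: 7.35
tool_pos: [0.532, 0.2467, 0.0613]
tool_rot: [-0.427, -0.559, -0.432, 0.563]
ft_force: [-2.8, -1.4, 6.2]
grip_width: 0.0298
```

Request:
carry_out --pt "0.002 0 0 0" --pt "0.002 0 0 0"

```text
time: 7.52
tool_pos: [0.532, 0.2467, 0.0613]
tool_rot: [-0.427, -0.56, -0.432, 0.563]
ft_force: [-5.2, -2.1, 12.0]
grip_width: 0.0294
```

Request:
carry_out --pt "0 0 0 0" --pt "0 0 0 0" --pt "0 0 0 0" --pt "0 0 0 0" --pt "0 0 0 0" --jaw -1

```text
time: 7.93
tool_pos: [0.532, 0.2467, 0.061]
tool_rot: [-0.427, -0.56, -0.432, 0.563]
ft_force: [-0.8, -0.9, -0.1]
grip_width: 0.0853
```

Request:
carry_out --pt "-0.035 0 0 0" --pt "-0.07 0 0 0" --pt "-0.105 0 0 0" --pt "-0.14 0 0 0" --pt "-0.14 0 0 0"

```text
time: 8.35
tool_pos: [0.537, 0.2477, 0.2087]
tool_rot: [0.429, 0.564, 0.431, -0.559]
ft_force: [1.5, 1.4, 0.8]
grip_width: 0.0854
```

```bash
python3 - <<'E'
from h import *
s,im=snap('wrist','w9');print(s['tool_pos'],yawy(s),s['q'].round(2))
np.savez('w9.npz',p=s['tool_pos'],q=s['tool_rot'])
E
```

```text
[0.53704939 0.24771028 0.20867887] -15.111660180108275 [0.32 0.42 0.04 1.18 0.01 2.16]
```

View pics/w9.png

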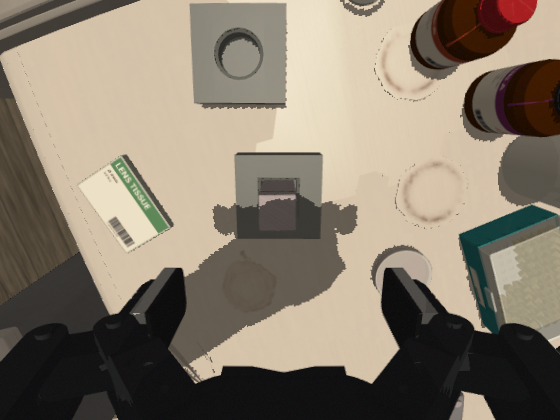

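The block stands upright in the socket at about (278,205) in the image. The TCP stopped at 0.0613 under a 12 N push, which is the full-depth height. Next are the carrier and stage.

```bash
python3 - <<'E'
from h import *
s=manip.state(); print(rel(s,[.46,-.14,.27])/2, yawy(s))
E
```

```text
[-33.3   13.7  196.75] -15.113429850040061
```

Request:
carry_out --pt "-0.012 0.003 0.039 -7" --pt "-0.024 0.006 0.078 -14" --pt "-0.036 0.009 0.117 -21" --pt "-0.048 0.012 0.156 -28" --pt "-0.06 0.014 0.195 -35"

```text
time: 8.82
tool_pos: [0.4994, 0.0609, 0.2612]
tool_rot: [0.574, 0.412, 0.577, -0.41]
ft_force: [0.1, -0.3, -0.3]
grip_width: 0.0853
```

```bash
python3 - <<'E'
from h import *
s=manip.state(); print(s['tool_pos'],rel(s,[.46,-.14,.27]), yawy(s))
E
```

```text
[0.49936362 0.06086527 0.26123683] [  -9.7 -102.4  177.2] 18.942208428813306
```

Request:
carry_out --pt "0 -0.02 0.035 -7" --pt "0 -0.04 0.07 -14" --pt "0 -0.06 0.105 -21" --pt "0 -0.08 0.14 -28" --pt "0 -0.1 0.175 -35"

```text
time: 9.23
tool_pos: [0.4648, -0.1169, 0.259]
tool_rot: [0.663, 0.243, 0.666, -0.24]
ft_force: [0.4, -0.4, -0.2]
grip_width: 0.0855
```

Request:
carry_out --pt "0 0 0 -7" --pt "0 0 0 -14" --pt "0 0 0 -20" --pt "0 0 0 -20" --pt "0 0 0 -20"

```text
time: 9.65
tool_pos: [0.4642, -0.1168, 0.2579]
tool_rot: [0.694, 0.126, 0.699, -0.122]
ft_force: [-0.5, 0.4, 0.2]
grip_width: 0.0857
```

```bash
python3 - <<'E'
from h import *
s,im=snap('wrist','w10');print(s['tool_pos'],yawy(s),s['q'].round(2))
np.savez('w10.npz',p=s['tool_pos'],q=s['tool_rot'])
E
```

```text
[ 0.46424991 -0.11678846  0.25787445] 69.8706144969968 [-0.38  0.19 -0.16  1.23  0.   -0.03]
```

View pics/w10.png

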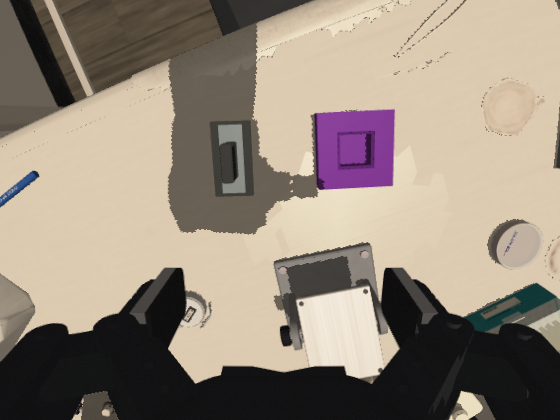

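The carrier is at about (232,158), its grip at (230,162), and the plate at about (340,335), partly hidden by the hand. I'll move over the stage to view the plate from two places.

```bash
python3 - <<'E'
from h import *
s=manip.state(); print(rel(s,[.61,-.13,.26]),yawy(s))
im=cv2.imread('pics/w10.png')
i=cv2.convertScaleAbs(cv2.resize(im[105:210,190:275],None,fx=5.5,fy=5.5,interpolation=cv2.INTER_CUBIC),alpha=1.8);cv2.imwrite('pics/w10a.png',i)
E
```

```text
[ -2.7  37.6 141.3] 69.89855446230433
```

View pics/w10a.png

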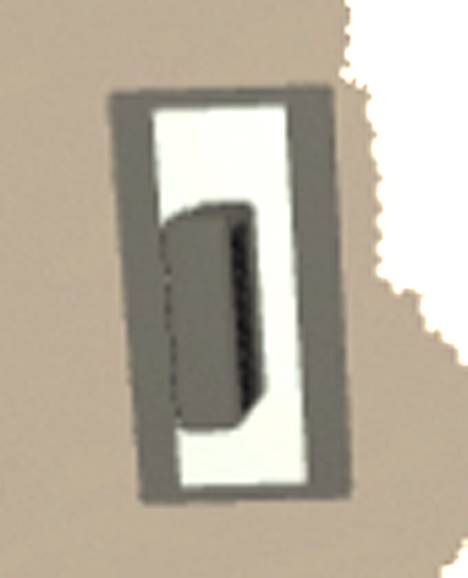

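Request:
carry_out --pt "0 0.008 0.03 0" --pt "0 0.016 0.06 0" --pt "0 0.024 0.09 0" --pt "0 0.032 0.12 0" --pt "0 0.035 0.13 0"

```text
time: 10.12
tool_pos: [0.6018, -0.1284, 0.2558]
tool_rot: [0.694, 0.126, 0.698, -0.122]
ft_force: [0.4, -0.8, 0.3]
grip_width: 0.085
```

```bash
python3 - <<'E'
from h import *
s,im=snap('wrist','w11');print(s['tool_pos'],yawy(s),s['q'].round(2))
np.savez('w11.npz',p=s['tool_pos'],q=s['tool_rot'])
E
```

```text
[ 0.60176471 -0.1283808   0.25581809] 69.84174848037614 [-0.32  0.47  0.23  1.34  0.    0.04]
```

View pics/w11.png

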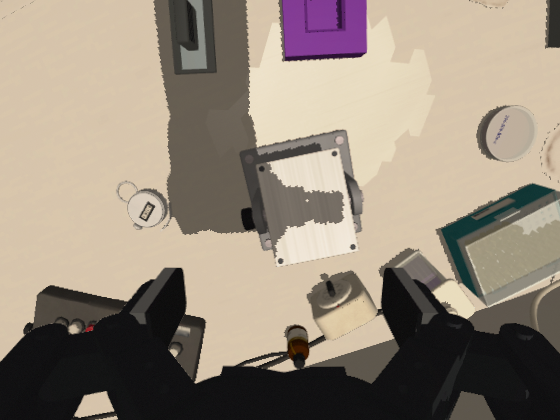

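The plate is fully in view, corners near (257,165), (340,150), (359,248) and (278,267). Now a second view.

Request:
carry_out --pt "0 0.02 -0.03 0" --pt "0 0.04 -0.06 0" --pt "0 0.05 -0.065 0" --pt "0 0.05 -0.065 0"

```text
time: 10.5
tool_pos: [0.5562, -0.0562, 0.2561]
tool_rot: [0.694, 0.125, 0.699, -0.121]
ft_force: [0.8, -0.6, -0.3]
grip_width: 0.0848
```

```bash
python3 - <<'E'
from h import *
s,im=snap('wrist','w12');print(s['tool_pos'],yawy(s),s['q'].round(2))
np.savez('w12.npz',p=s['tool_pos'],q=s['tool_rot'])
a=cv2.imread('pics/w11.png')[140:280,240:380]
cv2.imwrite('pics/w11z.png',cv2.resize(a,None,fx=4.2,fy=4.2,interpolation=cv2.INTER_CUBIC))
E
```

```text
[ 0.55622181 -0.05621474  0.25608969] 69.98408667555661 [-0.22  0.35  0.06  1.28  0.01  0.13]
```

View pics/w12.png

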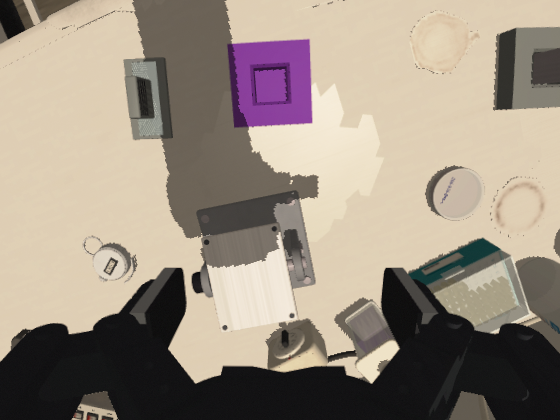

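View pics/w11z.png

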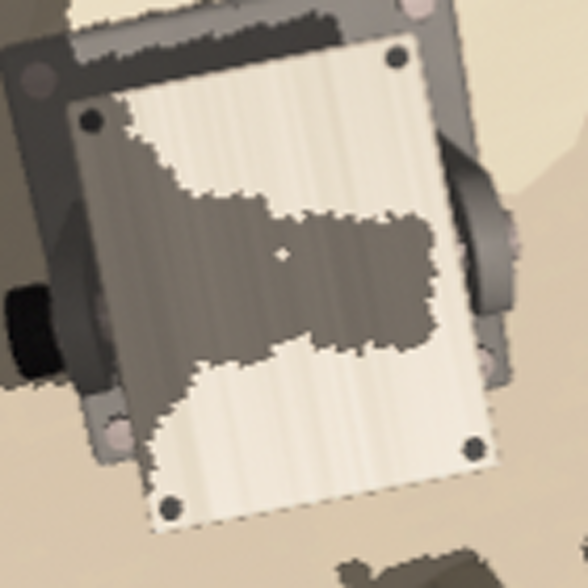

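The plate's four screws make good features. In w11z they are at (91,121), (397,57), (474,449) and (171,509).

```bash
python3 - <<'E'
from h import *
a=cv2.imread('pics/w12.png')[210:345,180:315]
cv2.imwrite('pics/w12z.png',cv2.resize(a,None,fx=4.4,fy=4.4,interpolation=cv2.INTER_CUBIC))
a=cv2.imread('pics/w12.png')[50:150,100:200]
cv2.imwrite('pics/w12c.png',cv2.resize(a,None,fx=5.8,fy=5.8,interpolation=cv2.INTER_CUBIC))
E
```

```text
(no output)
```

View pics/w12z.png

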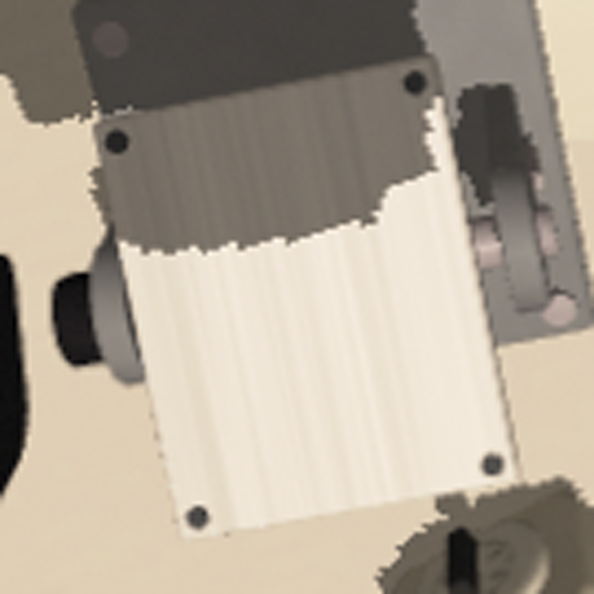

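View pics/w12c.png

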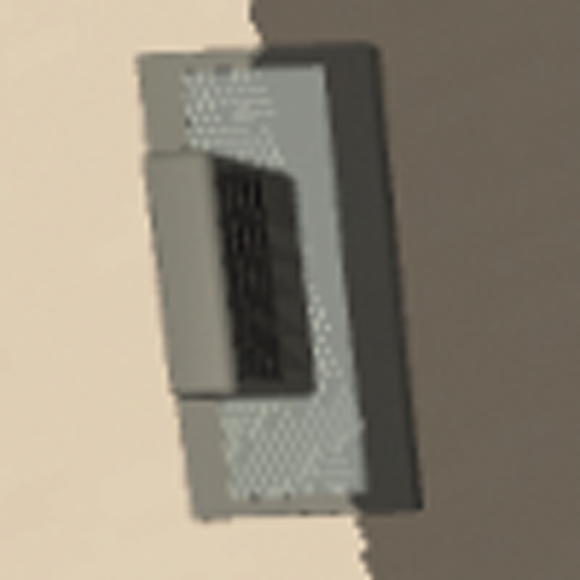

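```bash
cat > m3.py <<'E'
from h import *
def st(f):
    d=np.load(f+'.npz'); return dict(tool_pos=d['p'],tool_rot=d['q'])
C10,C11,C12=[cam('wrist',st(f)) for f in('w10','w11','w12')]
d11=np.array([(91,121),(397,57),(474,449),(171,509)])/4.2+(240,140)
d12=np.array([(116,141),(415,81),(492,464),(197,517)])/4.4+(180,210)
P=[]
for a,b in zip(d11,d12):
    x,e=tri([ray(C11,a),ray(C12,b)]);P.append(x);print(x.round(4),np.round(e,4))
P=np.array(P);c=P.mean(0);u=(P[2]+P[3]-P[0]-P[1])/2;v=(P[0]+P[3]-P[1]-P[2])/2
print('c',c.round(4),'len',np.linalg.norm(u),np.linalg.norm(v),'yaw x',np.degrees(np.arctan2(u[1],u[0])),'v yaw',np.degrees(np.arctan2(v[1],v[0])))
n=np.cross(u,v);n/=np.linalg.norm(n);print('n',n,'tilt',np.arccos(n[2]), 'slope x',np.arctan2(u[2],np.hypot(*u[:2])),'y',np.arctan2(v[2],np.hypot(*v[:2])))
p10=np.array([(108,92),(332,86),(352,496),(142,503)])/5.5+(190,105)
p12=np.array([(137,57),(378,45),(422,508),(193,520)])/5.8+(100,50)
for C,p in((C10,p10),(C12,p12)):
    q=np.array([onz(C,k,.006) for k in p]);e=np.diff(q,axis=0);print('car',q.mean(0).round(4),[(round(np.linalg.norm(w),4),round(np.degrees(np.arctan2(w[1],w[0])),1)) for w in e])
for a,b in zip(p10,p12): print(tri([ray(C10,a),ray(C12,b)])[0].round(4))
print('griptop',tri([ray(C10,np.array((202,318))/5.5+(190,105)),ray(C12,np.array((193,273))/5.8+(100,50))]), onz(C10,np.array((202,318))/5.5+(190,105),.045),onz(C12,np.array((193,273))/5.8+(100,50),.045))
E
python3 m3.py
```

```text
[ 0.5701 -0.1356  0.0891] [0. 0.]
[ 0.5794 -0.072   0.0884] [0. 0.]
[ 0.6584 -0.0837  0.1084] [0. 0.]
[ 0.6491 -0.147   0.1087] [0.0001 0.0001]
c [ 0.6142 -0.1096  0.0986] len 0.08223931637046755 0.06413299847394772 yaw x -8.334160016711216 v yaw -98.33830081969128
n [ 0.23672714 -0.04300735 -0.97062383] tilt 2.898606524608359 slope x 0.2428491134996767 y 0.008471782210457019
car [ 0.4213 -0.1599  0.006 ] [(np.float64(0.0444), np.float64(71.1)), (np.float64(0.0829), np.float64(-18.6)), (np.float64(0.044), np.float64(-108.2))]
car [ 0.4219 -0.1595  0.006 ] [(np.float64(0.0447), np.float64(71.2)), (np.float64(0.0825), np.float64(-18.5)), (np.float64(0.0446), np.float64(-107.8))]
[ 0.3746 -0.1683  0.0037]
[ 0.389 -0.126  0.003]
[ 0.4679 -0.1524  0.0036]
[ 0.4542 -0.1945  0.0044]
griptop (array([ 0.42049924, -0.16073565,  0.04065602]), [np.float64(0.00031963618885070074), np.float64(0.00031963618885072487)]) [ 0.42004442 -0.15960577  0.045     ] [ 0.42155554 -0.15938003  0.045     ]
```

The plate's centre is at about (0.614, -0.110, 0.099 to 0.101), slope 0.243 rad, x-axis yaw -8.3°, level across, with a 92×74-compatible screw pattern. The carrier's centre is at (0.4215, -0.1597), yaw -18.5°, and its size checks. The tool can't tilt, so I'll grip the carrier lightly across its 12 mm thickness. That lets it pivot about the jaw axis until it lies flush on the slope.

```bash
python3 - <<'E'
from h import *
s=manip.state(); print(manip.tips_ahead,[a for a in dir(manip) if a[0]!='_'],rel(s,[.4214,-.1598,.13]),yawy(s))
E
```

```text
0.019 ['PlanningError', 'camera_info', 'hand_in', 'read_camera', 'state', 'tips_ahead'] [ 126.4 -143.   -91.9] 69.93721706783526
```

Request:
carry_out --pt "0 -0.032 -0.02 0" --pt "0 -0.064 -0.04 0" --pt "0 -0.096 -0.06 0" --pt "0 -0.128 -0.08 -1" --pt "0 -0.143 -0.092 -1.4"

```text
time: 10.97
tool_pos: [0.4197, -0.1633, 0.2566]
tool_rot: [0.695, 0.117, 0.7, -0.115]
ft_force: [-1.3, 0.3, -0.8]
grip_width: 0.0856
```

Request:
carry_out --pt "0.03 0 0 0" --pt "0.06 0 0 0" --pt "0.09 0 0 0" --pt "0.09 0 0 0" --pt "0.09 0 0 0"

```text
time: 11.38
tool_pos: [0.4181, -0.163, 0.1659]
tool_rot: [0.694, 0.118, 0.701, -0.115]
ft_force: [0.4, 0.6, 0.3]
grip_width: 0.0855
```

```bash
python3 - <<'E'
from h import *
s,im=snap('wrist','w13'); print(s['tool_pos'],rel(s,[.4214,-.1598,.035]),yawy(s))
np.savez('w13.npz',p=s['tool_pos'],q=s['tool_rot'])
E
```

```text
[ 0.41814367 -0.1630491   0.16587443] [130.9   3.8   3.3] 71.07312776960016
```

View pics/w13.png

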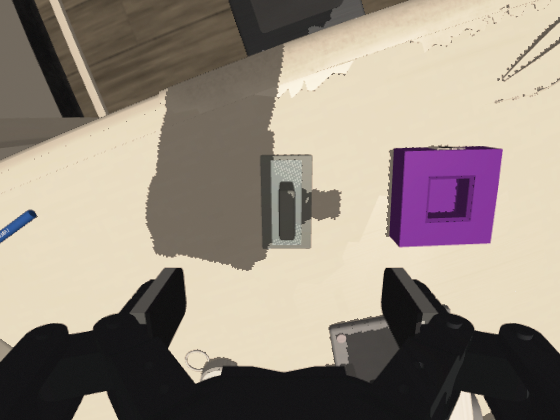

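The carrier is square to the tool, with corners (262,156), (311,155), (311,247) and (263,248).

```bash
python3 - <<'E'
from m3 import *
print('---');S=st('w13');C=cam('wrist',S);q=np.array([onz(C,k,.006) for k in ((262,156),(311,155),(311,247),(263,248))]);print(q.mean(0),rel(S,[*q.mean(0)[:2],.036]))
E
```

```text
[ 0.5701 -0.1356  0.0891] [0. 0.]
[ 0.5794 -0.072   0.0884] [0. 0.]
[ 0.6584 -0.0837  0.1084] [0. 0.]
[ 0.6491 -0.147   0.1087] [0.0001 0.0001]
c [ 0.6142 -0.1096  0.0986] len 0.08223963199730308 0.06413323613353537 yaw x -8.33435714592783 v yaw -98.33799769923272
n [ 0.23673535 -0.04297896 -0.97062309] tilt 2.8986034297156715 slope x 0.2428532099851955 y 0.0084429319205904
car [ 0.4213 -0.1599  0.006 ] [(np.float64(0.0444), np.float64(71.1)), (np.float64(0.0829), np.float64(-18.6)), (np.float64(0.044), np.float64(-108.2))]
car [ 0.4219 -0.1595  0.006 ] [(np.float64(0.0447), np.float64(71.2)), (np.float64(0.0825), np.float64(-18.5)), (np.float64(0.0445), np.float64(-107.8))]
[ 0.3746 -0.1683  0.0037]
[ 0.389 -0.126  0.003]
[ 0.4679 -0.1524  0.0036]
[ 0.4542 -0.1945  0.0044]
griptop (array([ 0.4205053 , -0.16073434,  0.04065252]), [np.float64(0.0003195294337534662), np.float64(0.00031952943375349724)]) [ 0.42005025 -0.15960394  0.045     ] [ 0.42156219 -0.15937739  0.045     ]
---
[ 0.42058051 -0.15986873  0.006     ] [129.9   3.4   2.5]
```

Request:
carry_out --pt "0.03 0.0036 0.003 0" --pt "0.06 0.0036 0.003 0" --pt "0.09 0.0036 0.003 0" --pt "0.105 0.0036 0.003 0" --pt "0.105 0.0036 0.003 0"

```text
time: 11.85
tool_pos: [0.4228, -0.1607, 0.0615]
tool_rot: [0.695, 0.117, 0.7, -0.115]
ft_force: [0.2, 0.1, 0.5]
grip_width: 0.0854
```

```bash
python3 - <<'E'
from h import *
s,im=snap('wrist','w14'); print(s['tool_pos'],rel(s,[.4213,-.1598,.035]),yawy(s))
np.savez('w14.npz',p=s['tool_pos'],q=s['tool_rot'])
E
```

```text
[ 0.4227955  -0.16065558  0.06146804] [26.5  0.3 -1.5] 71.09329915847026
```

View pics/w14.png

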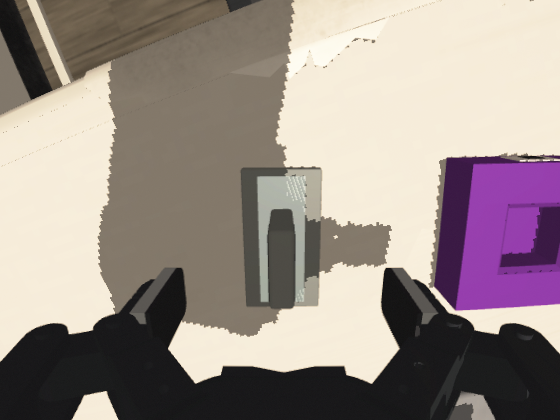

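Request:
carry_out --pt "0.013 0 -0.001 0" --pt "0.024 0 -0.001 0" --pt "0.026 0 -0.001 0" --pt "0.026 0 -0.001 0"

```text
time: 12.23
tool_pos: [0.4242, -0.1616, 0.0386]
tool_rot: [0.696, 0.117, 0.699, -0.115]
ft_force: [0.2, -0.2, 0.5]
grip_width: 0.0856
```

Request:
carry_out --pt "0 0 0 0" --pt "0 0 0 0" --pt "0 0 0 0" --pt "0 0 0 0" --pt "0 0 0 0" --jaw 1 --squeeze 20

```text
time: 12.65
tool_pos: [0.4244, -0.1617, 0.039]
tool_rot: [0.696, 0.117, 0.699, -0.115]
ft_force: [-0.2, 0.4, -0.1]
grip_width: 0.0254
```

Request:
carry_out --pt "0 0 0 0" --pt "0 0 0 0" --pt "0 0 0 0" --pt "0 0 0 0"

```text
time: 12.98
tool_pos: [0.4243, -0.1617, 0.0391]
tool_rot: [0.696, 0.117, 0.699, -0.116]
ft_force: [-1.3, -0.7, 2.2]
grip_width: 0.0118
```

```bash
python3 - <<'E'
from h import *
s,im=snap('wrist','w15'); print(s['tool_pos'],yawy(s),s['grip_width'],s['ft_force'],s['moment'])
np.savez('w15.npz',p=s['tool_pos'],q=s['tool_rot'])
E
```

```text
[ 0.42427782 -0.16171106  0.03908369] 71.09467297415432 0.011752407071001739 [-1.32773728 -0.72349001  2.21357839] [ 0.05106253  0.10447877 -0.03608875]
```

View pics/w15.png

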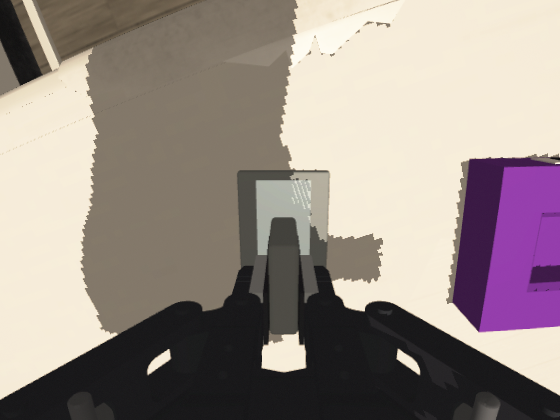

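The carrier is held, opening 11.8 mm, gripped about 39 mm above its underside. Its near-robot plate edge is at row ~171. Lifting next.

```bash
python3 - <<'E'|tail -4
from m3 import *
S=st('w15');C=cam('wrist',S);R=toolR(S)
for u,z in(((240,171),.006),((329,171),.006),((273,218),.045),((295,218),.045)): print(((R.T@(onz(C,u,z)-S['tool_pos']))*1000).round(1))
E
```

```text
[ 33.2 -20.1 -45.6]
[ 33.3  21.7 -45.7]
[ -5.8  -3.5 -34.6]
[ -5.8   4.5 -34.6]
```

Request:
carry_out --pt "-0.02 0 0 0" --pt "-0.045 0 0 0" --pt "-0.08 0 0 0" --pt "-0.115 0 0 0" --pt "-0.14 0 0 0"

```text
time: 13.45
tool_pos: [0.425, -0.1621, 0.1815]
tool_rot: [0.697, 0.117, 0.698, -0.116]
ft_force: [1.2, -1.0, -0.9]
grip_width: 0.0115
```

```bash
python3 - <<'E'
from h import *
s,im=snap('wrist','w16'); print(s['time'],s['tool_pos'],yawy(s),s['grip_width'],s['ft_force'],s['moment'])
np.savez('w16.npz',p=s['tool_pos'],q=s['tool_rot'])
E
```

```text
13.45 [ 0.42502558 -0.16211686  0.18153794] 71.09891847059927 0.011472657205330783 [ 1.20837099 -0.95681569 -0.85314363] [-0.00238532 -0.00588842 -0.02079353]
```

View pics/w16.png

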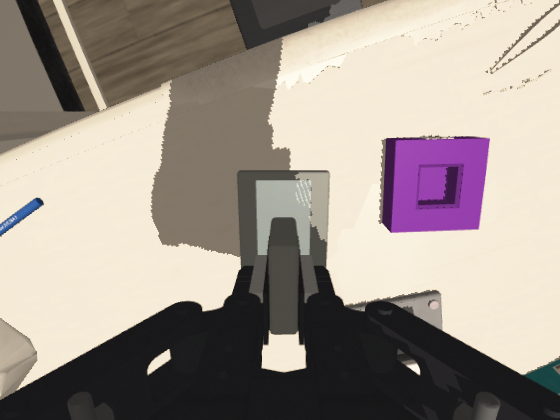

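The carrier is lifted level, its centre about 3.5 mm behind the TCP along its own x. Moving above the stage.

```bash
python3 - <<'E'
from h import *
s=manip.state(); print(rel(s,[.6095,-.1089,.195]),yawy(s)-81.7,s['q'].round(2))
E
```

```text
[ -8.5 110.6 154.6] -10.599334690523136 [-0.5   0.17 -0.37  1.03  0.   -0.17]
```

Request:
carry_out --pt "-0.009 0.022 0.031 -2" --pt "-0.012 0.044 0.062 -4" --pt "-0.012 0.066 0.093 -6" --pt "-0.012 0.088 0.124 -8" --pt "-0.012 0.105 0.146 -10.6"

```text
time: 13.92
tool_pos: [0.6021, -0.1103, 0.1977]
tool_rot: [0.707, 0.05, 0.703, -0.051]
ft_force: [0.5, -0.4, -0.9]
grip_width: 0.0113
```

Request:
carry_out --pt "0 0 0 0" --pt "0 0 0 0"

```text
time: 14.08
tool_pos: [0.6029, -0.1095, 0.196]
tool_rot: [0.707, 0.049, 0.704, -0.05]
ft_force: [-0.6, -0.6, -0.9]
grip_width: 0.0112
```

```bash
python3 - <<'E'
from h import *
s,im=snap('wrist','w17'); print(s['time'],s['tool_pos'],yawy(s)-81.7,s['grip_width'],s['ft_force'],s['moment'],rel(s,[.6095,-.1089,.16]))
np.savez('w17.npz',p=s['tool_pos'],q=s['tool_rot'])
s,im=snap('scene','s17')
E
```

```text
14.0833 [ 0.6029159  -0.10945502  0.19602194] 0.2514595163395654 0.011189009996435057 [-0.56431493 -0.6064872  -0.88402423] [ 0.02418937  0.00832679 -0.09393213] [36.   1.5  6.3]
```

View pics/w17.png

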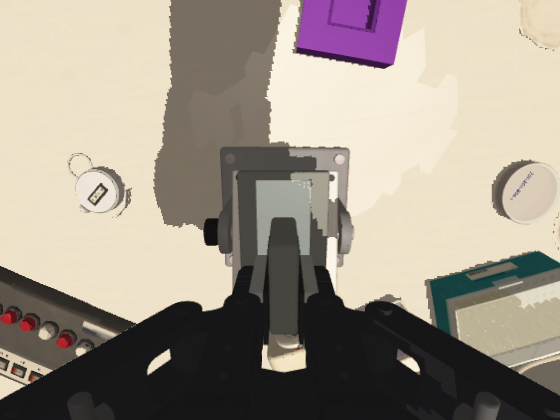

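View pics/s17.png

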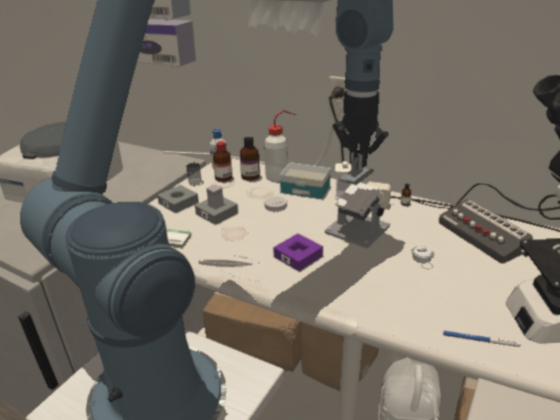

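The carrier hangs square over the plate, whose visible low end is at cols 235–338. The scene view shows the block standing in the square holder at (215,195). Descending to just above contact.

Request:
carry_out --pt "0.01 0.0015 0.006 0" --pt "0.02 0.0015 0.007 0" --pt "0.03 0.0015 0.007 0" --pt "0.036 0.0015 0.007 0" --pt "0.036 0.0015 0.007 0"

```text
time: 14.6
tool_pos: [0.6062, -0.1096, 0.1581]
tool_rot: [0.705, 0.051, 0.706, -0.051]
ft_force: [-0.4, -0.7, -1.1]
grip_width: 0.0115
```

```bash
python3 - <<'E'
from h import *
s=manip.state();print(s['tool_pos'],yawy(s)-81.7,s['ft_force'],s['moment'],rel(s,[.6095,-.1089,.147]))
E
```

```text
[ 0.60622165 -0.10962409  0.15814891] 0.09924316679736478 [-0.41936079 -0.67855597 -1.14054657] [-0.05326147  0.01954418 -0.0236928 ] [11.1  1.2  3.2]
```

Request:
carry_out --pt "0.003 0.001 0.004 0" --pt "0.006 0.001 0.004 0" --pt "0.009 0.001 0.004 0" --pt "0.012 0.001 0.004 0"

```text
time: 14.93
tool_pos: [0.6106, -0.1092, 0.1462]
tool_rot: [0.705, 0.05, 0.705, -0.051]
ft_force: [0.1, -0.2, 2.3]
grip_width: 0.0116
```

Request:
carry_out --pt "0.0015 0 0 0" --pt "0.003 0 0 0" --pt "0.0045 0 0 0" --pt "0.005 0 0 0"

```text
time: 15.27
tool_pos: [0.6115, -0.1094, 0.1421]
tool_rot: [0.706, 0.05, 0.705, -0.051]
ft_force: [-1.6, -0.3, 5.0]
grip_width: 0.0117
```

```bash
python3 - <<'E'
from h import *
s,im=snap('wrist','w18'); print(s['tool_pos'],yawy(s)-81.7,s['ft_force'],s['moment'],s['grip_width'])
E
```

```text
[ 0.61147284 -0.10937476  0.14213594] 0.11133859184191408 [-1.5811438  -0.32034031  5.03835238] [ 0.05201532 -0.10683763  0.03851654] 0.011696910288475047
```

View pics/w18.png

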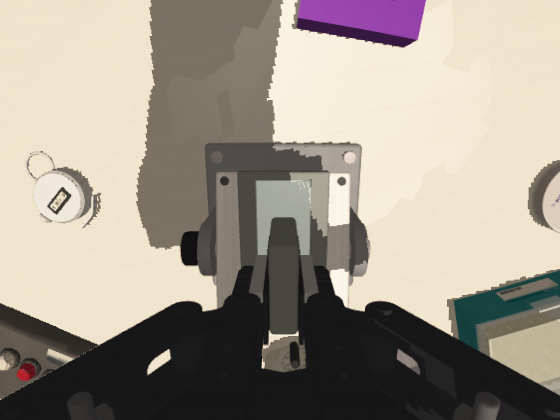

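About 6 N and no pivoting yet: the carrier edge is still at row ~171. Lateral centring is good, with the plate at cols 216–350 and the carrier at 238–329. Continuing.

Request:
carry_out --pt "0.0015 0 -0.001 0" --pt "0.003 0 -0.001 0" --pt "0.004 0 -0.001 0" --pt "0.004 0 -0.001 0"

```text
time: 15.65
tool_pos: [0.6119, -0.1094, 0.1397]
tool_rot: [0.707, 0.05, 0.703, -0.051]
ft_force: [-1.4, 0.9, 7.7]
grip_width: 0.0115
```

```bash
python3 - <<'E'
from h import *
s,im=snap('wrist','w19'); print(s['tool_pos'],yawy(s)-81.7,s['ft_force'],s['moment'],s['grip_width'])
cv2.imwrite('pics/w19z.png',cv2.resize(im[130:290,190:370,::-1],None,fx=3.7,fy=3.7,interpolation=cv2.INTER_CUBIC))
E
```

```text
[ 0.61185619 -0.10944487  0.13973188] 0.11734331276714727 [-1.39263917  0.88606791  7.73509511] [ 0.10562351 -0.12459851  0.00805789] 0.011485693236576604
```

View pics/w19z.png

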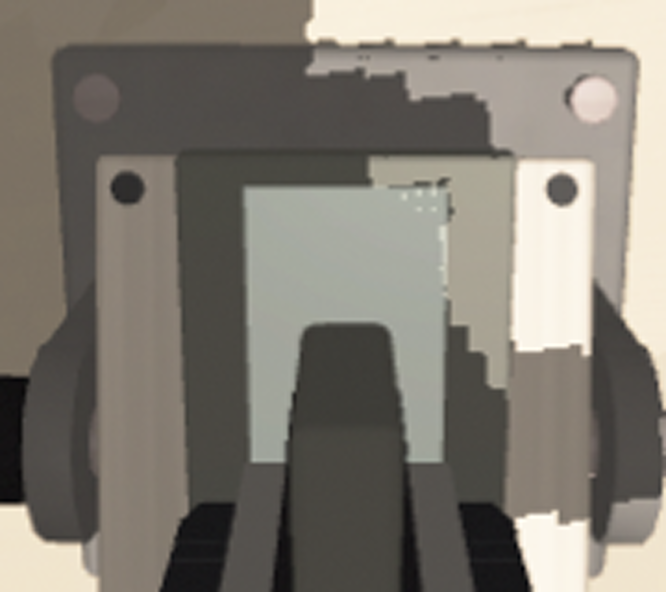

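Request:
carry_out --pt "0.0015 0 0 0" --pt "0.003 0 0 0" --pt "0.004 0 0 0" --pt "0.004 0 0 0"

```text
time: 16.03
tool_pos: [0.6124, -0.1095, 0.1374]
tool_rot: [0.708, 0.05, 0.703, -0.051]
ft_force: [-2.5, 0.4, 8.6]
grip_width: 0.0115
```

```bash
python3 - <<'E'
from h import *
s,im=snap('wrist','w20'); print(s['tool_pos'],yawy(s)-81.7,s['ft_force'],s['moment'],s['grip_width'])
cv2.imwrite('pics/w20z.png',cv2.resize(im[130:290,190:370,::-1],None,fx=3.7,fy=3.7,interpolation=cv2.INTER_CUBIC))
E
```

```text
[ 0.61237982 -0.10952616  0.13740697] 0.12333447246921025 [-2.50816147  0.44491695  8.63642981] [0.20083546 0.25968072 0.05698188] 0.011509329301367997
```

View pics/w20z.png

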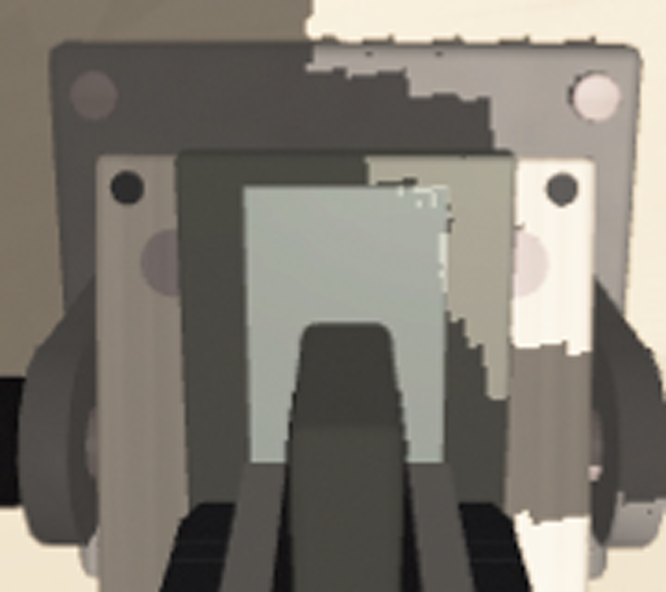

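Pressing at about 9.5 N has not yet pivoted it. I'll drag a few millimetres down-slope while pressing, because friction at the contact edge then adds to the pivoting moment.

Request:
carry_out --pt "0.002 0 -0.001 0" --pt "0.003 0 -0.002 0" --pt "0.003 0 -0.004 0" --pt "0.003 0 -0.006 0" --pt "0.003 0 -0.007 0"

```text
time: 16.5
tool_pos: [0.6071, -0.1088, 0.1363]
tool_rot: [0.71, 0.05, 0.701, -0.051]
ft_force: [-0.2, 0.2, 5.4]
grip_width: 0.0116
```

```bash
python3 - <<'E'
from h import *
s,im=snap('wrist','w21'); print(s['tool_pos'],yawy(s)-81.7,s['ft_force'],s['moment'],s['grip_width'],toolR(s)[:,0])
cv2.imwrite('pics/w21z.png',cv2.resize(im[130:290,190:370,::-1],None,fx=3.7,fy=3.7,interpolation=cv2.INTER_CUBIC))
E
```

```text
[ 0.60713819 -0.10880358  0.13629561] 0.13321894194083939 [-0.19818079  0.16964481  5.40161383] [ 0.10610279 -0.56949002  0.05061263] 0.011581433367996776 [ 0.0122991  -0.00252809 -0.99992117]
```

View pics/w21z.png

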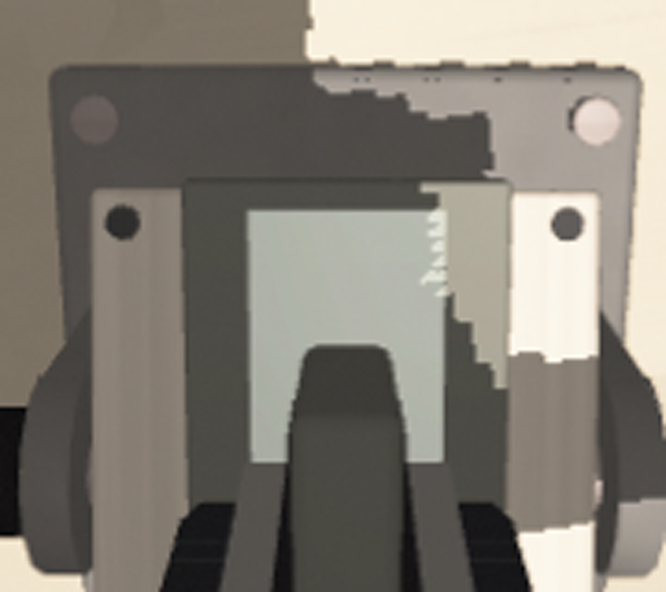

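It pivoted: the carrier edge moved from zoom row 150 to 180 and the force dropped. I'll estimate its angle from the edge row, then push further along the normal.

```bash
cat > ang.py <<'E'
from h import *
S=manip.state();C=cam('wrist',S);R=toolR(S)
def row(th,xl,zl):
    # carrier-local (x along, z up from grip point) -> tool frame; th>0: +x end up relative to tool
    tz=xl*np.cos(th)-zl*np.sin(th); up=xl*np.sin(th)+zl*np.cos(th)
    return proj(C,S['tool_pos']+R@np.array([-up,0,tz]))[1]
for th in np.arange(0,.36,.04): print(round(th,2),round(row(th,-45.5e-3,-.033),1),'griptop',round(row(th,-23.5e-3,.006),1))
E
python3 ang.py
```

```text
0.0 171.3 griptop 246.3
0.04 173.5 griptop 244.8
0.08 175.9 griptop 243.5
0.12 178.3 griptop 242.2
0.16 180.9 griptop 241.0
0.2 183.5 griptop 240.0
0.24 186.2 griptop 239.0
0.28 189.0 griptop 238.2
0.32 191.9 griptop 237.4
```

Request:
carry_out --pt "0.001 0 0 0" --pt "0.002 0 0.0005 0" --pt "0.003 0 0.0005 0" --pt "0.003 0 0.0005 0"

```text
time: 16.88
tool_pos: [0.6077, -0.1089, 0.1343]
tool_rot: [0.71, 0.05, 0.701, -0.051]
ft_force: [-2.7, 0.3, 7.3]
grip_width: 0.0116
```

```bash
python3 - <<'E'
from h import *
s,im=snap('wrist','w22'); print(s['tool_pos'],yawy(s)-81.7,s['ft_force'],s['moment'],s['grip_width'],toolR(s)[:,0])
np.savez('w22.npz',p=s['tool_pos'],q=s['tool_rot'])
cv2.imwrite('pics/w22z.png',cv2.resize(im[130:290,190:370,::-1],None,fx=3.7,fy=3.7,interpolation=cv2.INTER_CUBIC))
s,im=snap('scene','s22')
cv2.imwrite('pics/s22z.png',cv2.resize(im[140:250,310:420,::-1],None,fx=5.4,fy=5.4,interpolation=cv2.INTER_CUBIC))
E
```

```text
[ 0.60772261 -0.10887565  0.13426556] 0.1377847504434584 [-2.68361331  0.33352974  7.29395968] [0.13474797 0.32651767 0.01445351] 0.011633259302169751 [ 0.01316506 -0.00279558 -0.99990943]
```

View pics/w22z.png

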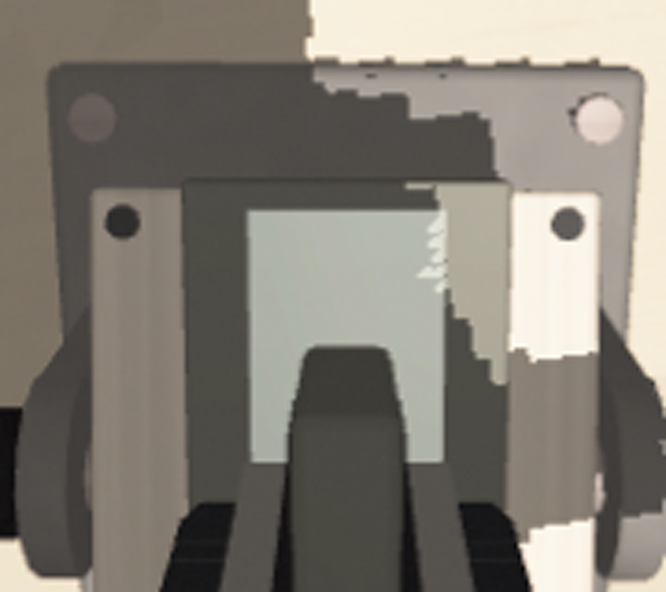

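View pics/s22z.png

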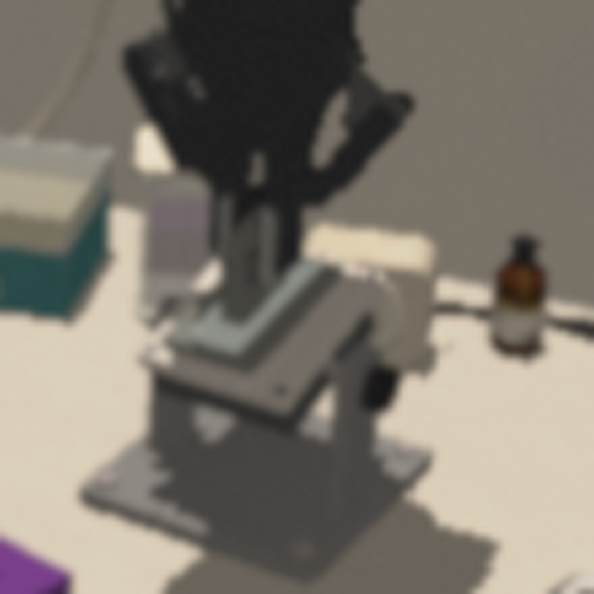

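By the edge row it has reached about 0.125 rad of the ~0.23 rad needed. I'll unload, go back up-slope, press and drag again.

Request:
carry_out --pt "-0.006 0 0 0" --pt "-0.009 0 0.004 0" --pt "-0.009 0 0.008 0" --pt "-0.006 0 0.009 0" --pt "-0.003 0 0.009 0"

```text
time: 17.4
tool_pos: [0.6184, -0.1105, 0.1381]
tool_rot: [0.711, 0.049, 0.699, -0.051]
ft_force: [1.2, 1.0, 6.6]
grip_width: 0.012
```

Request:
carry_out --pt "0.0015 0 0 0" --pt "0.003 0 0 0" --pt "0.005 0 0 0" --pt "0.006 0 0 0"

```text
time: 17.73
tool_pos: [0.6192, -0.1107, 0.1331]
tool_rot: [0.712, 0.049, 0.699, -0.051]
ft_force: [-2.8, 0.7, 10.5]
grip_width: 0.0115
```

```bash
python3 - <<'E'
from h import *
s=manip.state(); print(s['tool_pos'],yawy(s)-81.7,s['ft_force'],s['moment'],toolR(s)[:,0])
E
```

```text
[ 0.61918989 -0.11068207  0.13306436] 0.1450009803218535 [-2.83623936  0.70147084 10.48012318] [0.0788591  0.12458348 0.00349756] [ 0.01829497 -0.00387381 -0.99982513]
```

Request:
carry_out --pt "0.001 0 -0.002 0" --pt "0.002 0 -0.004 0" --pt "0.002 0 -0.006 0" --pt "0.003 0 -0.008 0" --pt "0.003 0 -0.01 0"

```text
time: 18.15
tool_pos: [0.6129, -0.11, 0.1321]
tool_rot: [0.715, 0.049, 0.696, -0.051]
ft_force: [3.5, -0.6, 8.3]
grip_width: 0.0111
```

```bash
python3 - <<'E'
from h import *
s,im=snap('wrist','w23'); print(s['tool_pos'],yawy(s)-81.7,s['ft_force'],s['moment'],s['grip_width'],toolR(s)[:,0])
np.savez('w23.npz',p=s['tool_pos'],q=s['tool_rot'])
cv2.imwrite('pics/w23z.png',cv2.resize(im[130:290,190:370,::-1],None,fx=3.7,fy=3.7,interpolation=cv2.INTER_CUBIC))
E
python3 ang.py
```

```text
[ 0.61285164 -0.10996128  0.13205343] 0.1571635831458309 [ 3.47848836 -0.6323599   8.34648721] [-0.05893712 -0.80050176  0.01720937] 0.01110399833584733 [ 0.02625924 -0.00537416 -0.99964072]
0.0 171.3 griptop 246.3
0.04 173.5 griptop 244.8
0.08 175.9 griptop 243.5
0.12 178.3 griptop 242.2
0.16 180.9 griptop 241.0
0.2 183.5 griptop 240.0
0.24 186.2 griptop 239.0
0.28 189.0 griptop 238.2
0.32 191.9 griptop 237.4
```

View pics/w23z.png

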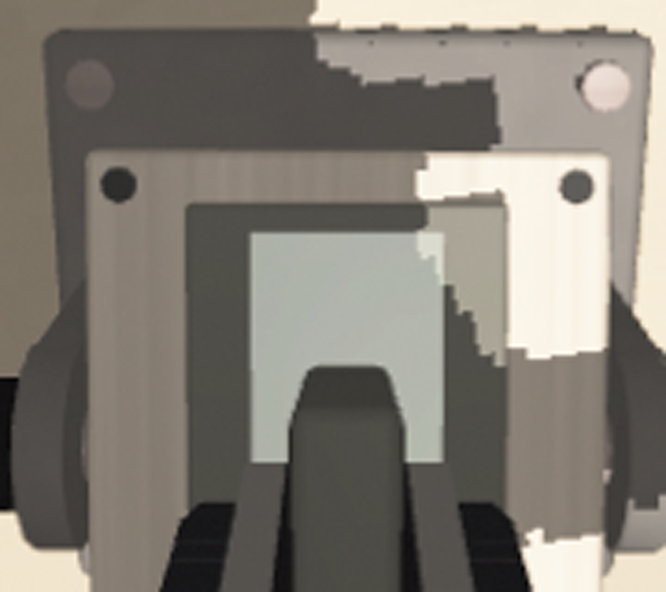

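The edge at row ~185 gives a pivot of about 0.22 rad, plus 0.026 rad of tool tilt, so about 0.248 against the plate's 0.243: flush. Next I'll check centring from the plate and carrier edges.

```bash
cat > cen.py <<'E'
from m3 import *
import sys
def cen(f,rp,rc,cp,cc,d):
    S=st(f);C=cam('wrist',S)
    yaw=np.radians(-8.33);t=.243
    xs=np.array([np.cos(t)*np.cos(yaw),np.cos(t)*np.sin(yaw),np.sin(t)]);ys=np.array([-np.sin(yaw),np.cos(yaw),0]);n=np.cross(xs,ys)
    for zo in(.0986,.101):
        P=np.array([.6142,-.1096,zo])-n*d
        def onp(u,h):
            o,dd=ray(C,u);k=((P+n*h-o)@n)/(dd@n);q=o+dd*k-P;return np.array([q@xs,q@ys])*1000
        print('plate edge',[onp((c,rp),0).round(1) for c in cp],'carrier edge',[onp((c,rc),.006).round(1) for c in cc])
        q=(S['tool_pos']-P);print('tcp in stage',q@xs*1000,q@ys*1000,q@n*1000)
E
python3 - <<'E'|tail -4
from cen import *
z=lambda a,o:a/3.7+o
cen('w23',z(152,130),z(204,130),(z(88,190),z(609,190)),(z(187,190),z(505,190)),.005)
E
```

```text
plate edge [array([-45.6, -36.3]), array([-45.9,  36.2])] carrier edge [array([-38.3, -21.8]), array([-38.5,  21. ])]
tcp in stage 6.805282078308755 -0.5528150237927947 37.77900916178971
plate edge [array([-46. , -35.9]), array([-46.4,  35.7])] carrier edge [array([-38.9, -21.5]), array([-39.1,  20.7])]
tcp in stage 6.22780471914158 -0.5528150237927947 35.44951996893017
```

The carrier is +3.3 mm up-slope and -0.3 mm sideways, with the plate edges at -46 mm as expected. I'll make a small extra down-slope drag: it improves centring and tests whether the carrier is seated, since the angle should no longer change.

Request:
carry_out --pt "0.001 0 -0.001 0" --pt "0.0015 0 -0.002 0" --pt "0.0015 0 -0.003 0" --pt "0.0015 0 -0.003 0"

```text
time: 18.53
tool_pos: [0.6122, -0.1099, 0.1323]
tool_rot: [0.717, 0.049, 0.694, -0.052]
ft_force: [2.4, 0.2, 6.7]
grip_width: 0.0119
```

```bash
python3 - <<'E'
from h import *
s,im=snap('wrist','w24'); print(s['tool_pos'],yawy(s)-81.7,s['ft_force'],s['moment'],s['grip_width'],toolR(s)[:,0])
np.savez('w24.npz',p=s['tool_pos'],q=s['tool_rot'])
cv2.imwrite('pics/w24z.png',cv2.resize(im[130:290,190:370,::-1],None,fx=3.7,fy=3.7,interpolation=cv2.INTER_CUBIC))
s,im=snap('scene','s24')
cv2.imwrite('pics/s24z.png',cv2.resize(im[140:250,310:420,::-1],None,fx=5.4,fy=5.4,interpolation=cv2.INTER_CUBIC))
E
```

```text
[ 0.61217022 -0.1099195   0.13225841] 0.16310898925354422 [2.40782613 0.21089379 6.68423594] [ 0.1688324  -0.36996941 -0.05732659] 0.011895982856030503 [ 0.03181271 -0.00627753 -0.99947413]
```

View pics/w24z.png

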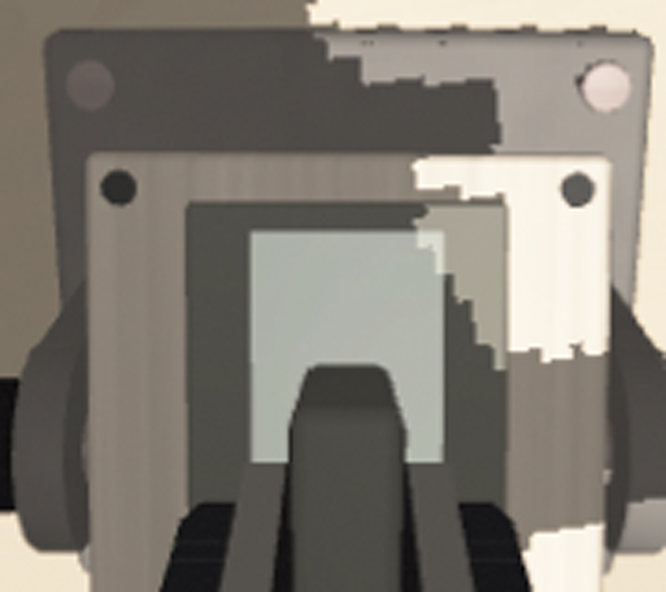

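View pics/s24z.png

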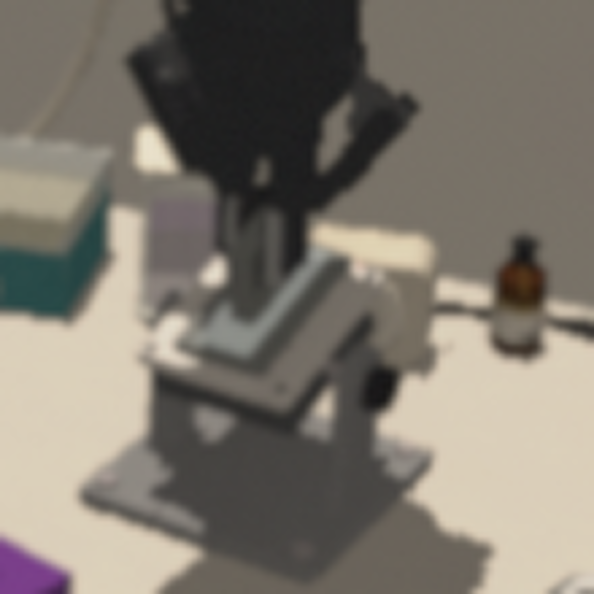

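The total angle is still about 0.25 rad (pivot plus tool tilt), so it is seated. One last small press and a settle check before handing in.

Request:
carry_out --pt "0.002 0 0.0005 0" --pt "0.002 0 0.0005 0" --pt "0.002 0 0.0005 0" --pt "0.002 0 0.0005 0" --pt "0.002 0 0.0005 0"

```text
time: 19.05
tool_pos: [0.6126, -0.11, 0.1307]
tool_rot: [0.717, 0.049, 0.694, -0.052]
ft_force: [-2.6, -0.3, 7.7]
grip_width: 0.0117
```

```bash
python3 - <<'E'
from h import *
s,im=snap('wrist','w25'); print(s['time'],s['tool_pos'],s['ft_force'],s['moment'],s['grip_width'],toolR(s)[:,0])
np.savez('w25.npz',p=s['tool_pos'],q=s['tool_rot'])
cv2.imwrite('pics/w25z.png',cv2.resize(im[130:290,190:370,::-1],None,fx=3.7,fy=3.7,interpolation=cv2.INTER_CUBIC))
s,im=snap('top','t25')
cv2.imwrite('pics/t25z.png',cv2.resize(im[140:270,140:385,::-1],None,fx=3.2,fy=3.2,interpolation=cv2.INTER_CUBIC))
s,im=snap('scene','s25')
s=manip.state();print(s['tool_pos'],s['ft_force'],s['dq'].round(3))
E
python3 ang.py | sed -n 5,7p
```

```text
19.05 [ 0.6126344  -0.10998338  0.13070711] [-2.64451986 -0.31176028  7.69039464] [ 0.15544913  0.63749856 -0.05649671] 0.011703550810906583 [ 0.03170095 -0.00633762 -0.99947731]
[ 0.61261647 -0.10996974  0.13073003] [-2.71243277  0.67659935  8.59759621] [-0.     0.     0.     0.001  0.     0.   ]
0.16 180.9 griptop 241.0
0.2 183.5 griptop 240.0
0.24 186.2 griptop 239.0
```

View pics/w25z.png

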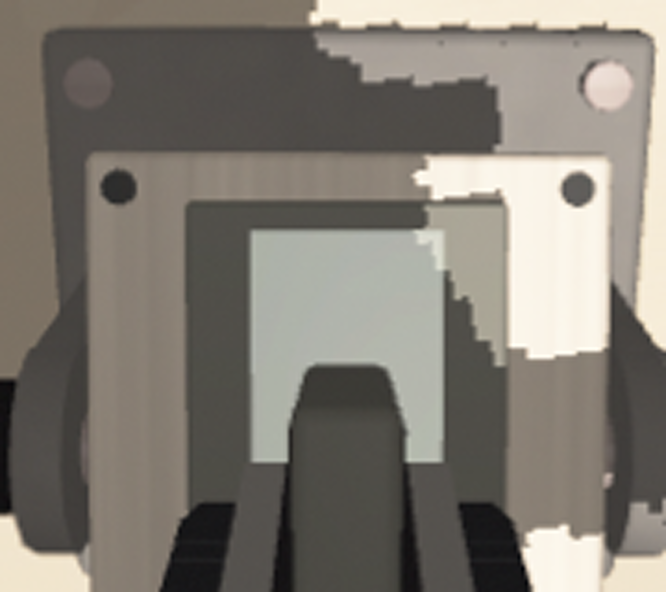

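View pics/t25z.png

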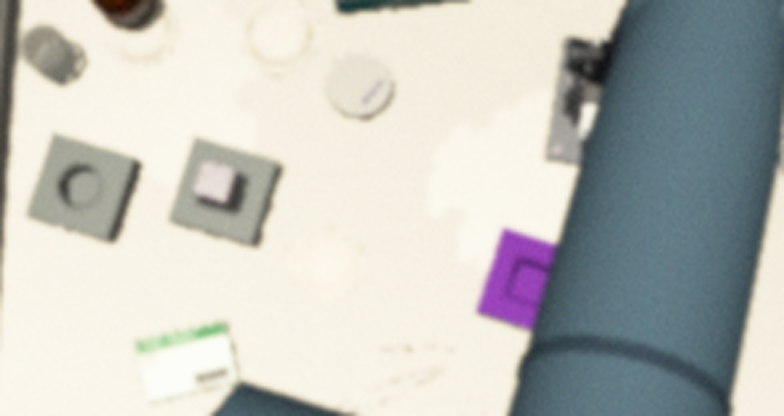

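View pics/s25.png

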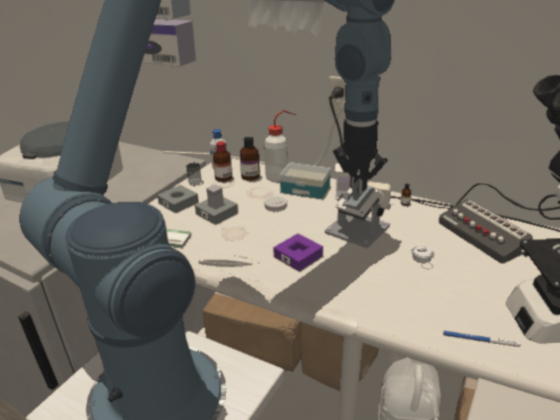

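The image gives a total tilt of about 0.244 rad, matching the slope, and the force is purely along the plate normal. The sinking estimates spread from 6.4 mm by force to 7.4–9.8 mm by geometry, so I'll ease off slightly towards mid-range.

Request:
carry_out --pt "-0.0005 0 0 0" --pt "-0.0005 0 0 0" --pt "-0.0005 0 0 0" --pt "-0.0005 0 0 0" --pt "-0.0005 0 0 0"

```text
time: 19.62
tool_pos: [0.6124, -0.1099, 0.1315]
tool_rot: [0.717, 0.049, 0.694, -0.052]
ft_force: [-2.5, 0.4, 7.3]
grip_width: 0.0112
```

```bash
python3 - <<'E'
from h import *
s,im=snap('wrist','w26'); print(s['time'],s['tool_pos'],s['ft_force'],s['moment'],s['grip_width'],toolR(s)[:,0],yawy(s))
np.savez('w26.npz',p=s['tool_pos'],q=s['tool_rot'])
cv2.imwrite('pics/w26z.png',cv2.resize(im[130:290,190:370,::-1],None,fx=3.7,fy=3.7,interpolation=cv2.INTER_CUBIC))
E
```

```text
19.6167 [ 0.6124159 -0.1099491  0.1315155] [-2.47770673  0.39562662  7.32998957] [0.18648397 0.5810249  0.04219054] 0.011220543143297972 [ 0.03148411 -0.00640832 -0.99948371] 81.86407473696201
```

View pics/w26z.png

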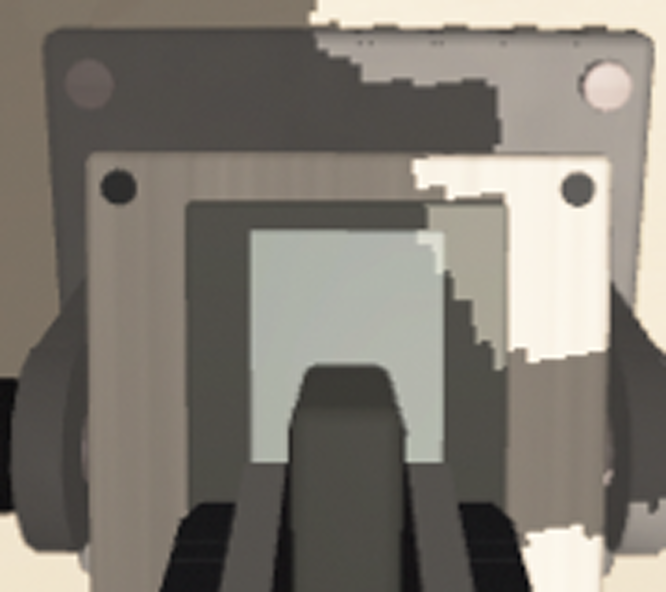

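The picture is unchanged: flush and square. A last check of the sinking from the spacing of the two low screws, at (118,188) and (578,189) in the zoom.

```bash
python3 - <<'E'|tail -8
from m3 import *
S=st('w26');C=cam('wrist',S)
a=np.array((118,188))/3.7+(190,130);b=np.array((578,189))/3.7+(190,130)
for L in(.0637,.0641,.0645):
    lo,hi=.05,.11
    for _ in range(40):
        m=(lo+hi)/2
        if np.linalg.norm(onz(C,a,m)-onz(C,b,m))>L: lo=m
        else: hi=m
    print(L,m,onz(C,a,m),onz(C,b,m), 'start height .0888')
E
```

```text
[ 0.3746 -0.1683  0.0036]
[ 0.389 -0.126  0.003]
[ 0.468  -0.1523  0.0036]
[ 0.4542 -0.1944  0.0043]
griptop (array([ 0.42055229, -0.16071157,  0.0406039 ]), [np.float64(0.0003163808401924483), np.float64(0.000316380840192452)]) [ 0.42009532 -0.15957524  0.045     ] [ 0.42161693 -0.15933459  0.045     ]
0.0637 0.08429574497296924 [ 0.5713471  -0.13570747  0.08429574] [ 0.58040437 -0.07265467  0.08429574] start height .0888
0.0641 0.08323862887709765 [ 0.57155277 -0.13593753  0.08323863] [ 0.58066692 -0.07248879  0.08323863] start height .0888
0.0645 0.08218151278133518 [ 0.57175844 -0.13616759  0.08218151] [ 0.58092946 -0.07232292  0.08218151] start height .0888
```

The plate has sunk about 5.7 mm, which agrees with the force. Handing in.

```bash
python3 -c "
from rig import manip
print(manip.hand_in()); s=manip.state(); print(s['time'],s['ft_force'],s['grip_width'])"
```

```text
the job is handed in; nothing more can be done
None
the job is handed in; nothing more can be done
```

The job is handed in: the block is back in the square holder, and I finished with the carrier still gripped and pressed on the sprung plate. `hand_in` gives no verdict, so the results below are from my own last checks.

- **Block:** it went into the square socket, stopped at full depth under a 12 N push, and was let go. Later top and scene pictures show it upright in the grey holder.
- **Carrier:** the moves cannot tilt the tool, so I gripped it lightly (20 N) across its finger grip. I then pressed and dragged it down-slope so that it pivoted in the fingers onto the plate.
- **Flushness:** the carrier's tilt measured about 0.244 rad and the plate's slope 0.243 rad. I estimate this is good to about 0.02 rad, against the 0.04 allowed.
- **Centring:** about +3 mm up-slope and under 1 mm sideways, with the long sides within about 0.5°.
- **Press:** about 8–9 N along the plate's normal, with the arm at rest.
- **Bystanders:** the petri dish and lens tissue look unmoved in the last top picture, and the tally counter was never approached.

**Where checks disagreed:**
- **Sinking of the plate:** the force and the screw spacing both suggest about 5.5 mm. Working from the tool position gave 7–10 mm just before I eased off 0.8 mm, and I did not repeat that estimate. All of these are inside the 1.5–10.5 mm window.
- **Measured heights:** two-view heights came out about 2–7 mm low, worst for the block top. I relied on the text's heights and the known sizes there.

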